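# Turn an organiser case lid up on a shop shelf and face it up

## Task

The blue parts organiser on the counter shelf is lying lid down. Tip it up against the red front fence until it stands on its edge there, without forcing the fence out of its clips, then take it and lay it down gently, clear lid up with the orange latches towards the fence. Finish by drawing it forward so it lies square and snug against the fence, and leave the other goods where they are.

Things in the scene. Friction and masses are not known exactly. Their poses are not given: they have to be found in the camera images.
- shelf: Low white counter shelf, fixed, 660 mm wide (y). Origin: on the counter, under the middle of the fence's inner face. x points from the fence back over the deck, away from the robot; y along the fence; z up. The flat deck is 24 mm above the origin, x = -12 to 360 mm; a lip 12 mm high ends it at the back.
- fence: Red perforated steel fence: upright wall 5 mm thick, 660 mm long, on the shelf's robot-side edge, 50 mm above the deck (top 74 mm above the origin). Origin and axes as the shelf's; inner face at x = 0, outer at x = -5 mm. It hardly yields, and springs out of its clips if the case is pressed on it with more than 20 N.
- case: Blue case to turn over: closed box 115 mm (its x) by 160 (y) by 28 thick (z), 290 to 590 g, balanced; origin at its centre. Only its 28 mm thickness can be gripped. z points out of the blue bottom with two black runners; the clear lid is at -z: z up = lid down (the start, flat on the deck), z down = lid up. Latch edge at +x, away from the fence at the start; hinge edge at -x.
- case_latch (a point): Middle of the case's latch edge (two orange latches), 57.5 mm from its centre along the case's x. The 6 mm thick lid stops 7 mm short of this edge, so with the lid down the edge overhangs the deck by 7 mm, 6 mm above it; too little to get a finger under.
- neighbour: Green organiser case of the same size, already lid up by the fence to one side; origin at its centre. Leave alone.
- tin: Small tin with orange label, 72 mm diameter, 75 mm high, standing on the deck to one side; origin under its base. Leave alone.
- tape: Yellow tape roll, 100 mm diameter, 24 mm high, lying at the back of the deck; origin under its centre. Leave alone.
Things that resemble listed ones, but are neither listed nor needed, are in the scene too. There is more than one size of the case; the job needs the middle-sized.

How it is judged:
On the way, in this order (a step that is already met when the one before it is completed fails the run):
1. the case stands on its edge against the fence, latch edge up (angle between case's own z axis and vertical between 1.42 and 1.72 rad and z of case_latch in the frame of shelf above 0.13 m and x of case in the frame of shelf between 0.005 and 0.03 m), for 0.2 s.
2. the case lies lid up on the deck (angle between case's own z axis and vertical above 3.05 rad and z of case in the frame of shelf below 0.043 m), for 0.2 s.
At the end, for the whole second after the job is handed in: The case lies flat on the deck with its clear lid up (within 5 degrees), latch edge within 8 mm of the fence's inner face and square to it within 3.4 degrees, at rest and released (all of step 2 and z of case in the frame of shelf above 0.033 m and x of case_latch in the frame of shelf between -0.005 and 0.008 m and angle between the y axis of case and the y axis of shelf, either way round below 0.06 rad and linear speed of case below 0.01 m/s); the robot touches nothing.
It fails at once if the case is pressed on the fence with more than 20 N (contact force between case and fence above 20 N).
It fails at once if the case is dropped or slapped down (it turns faster than 11 rad/s) (angular speed of case above 11 rad/s).
It fails at once if the neighbouring case is moved more than 15 mm (distance of neighbour from where it was at the start of the episode above 0.015 m).
It fails at once if the tin is moved more than 15 mm or tipped (distance of tin from where it was at the start of the episode above 0.015 m or angle between tin's own z axis and vertical above 0.3 rad).
It fails at once if the tape roll is moved more than 15 mm (distance of tape from where it was at the start of the episode above 0.015 m).
It also fails if it takes over 72 s, if anything falls off the work surface, if the arm or the gripper's body presses on something with over 40 N, if the wrist force passes 120 N, or if a joint passes its speed limit or range.

## Robot

A 6-joint arm with a two-finger parallel gripper is mounted at the origin on the work surface. World frame = base frame: x ahead of the robot, y to its left, z up, the work surface at z = 0. Lengths are in m, angles in rad, forces in N, time in s.
With the tool pointing down it reaches from about 0.375 to 0.9 m from the base axis. Payload 3.1 kg.
Tool frame: the origin (TCP) lies on the centre line of the jaws, within the pads' length; the fingertips stand robot.finger_overhang ahead of it and the grasp point (between the pads) lies 2 mm behind it (robot.finger_overhang is the distance from the TCP to the fingertips, in m); z points along the fingers, y is the direction in which the jaws open and shut (so a half turn about z gives the same grasp; the last joint's range is limited). The gripper opens to 87 mm and grips with 3 to 60 N. Pads are 19 mm wide; open, the fingers measure 117 mm over their backs; the gripper's body (75 mm by 190 mm) begins 51 mm behind the grasp point.
Start: joints at [0.922, 0.527, 1.433, -0, 1.181, -0.178], TCP at [0.283, 0.557, 0.24] pointing down, gripper open.
Joint ranges: [-3.08, 3.08], [-0.75, 2.2], [0.22, 2.44], [-1.43, 4.57], [0, 2.65], [-2.85, 2.85]. Speed limits (rad/s): [2.79, 2.79, 3.14, 3.14, 3.14, 3.14].

## Interface

Orientations are given as a unit quaternion [x, y, z, w].
In Python, from rig import robot gives the robot as it stands. The module is installed in compiled form; this text tells all that it offers.
- The arm moves only by the tool step_arm, never from a script. Its arguments are lists of equal length, an entry for each row: "slide": the shift along the tool's x, y, z in mm, a list of three; "twist": the turn about the tool's z in degrees. A call has 1 to 20 rows; each row shifts and turns the commanded pose from where the row before left it, along the tool's axes as they then stand; what a row does not reach is not made up. A row lasts 1/12 s, in which the tool goes at most 41.7 mm and 7.16 degrees, less where a joint would pass 70% of its speed; a pose out of reach is approached as far as the arm can. A call is refused whole if a number of a shift passes 41.7 or a number of a turn 7.16, either way. A call with a gripper value outside its range is refused whole. "jaw" is the finger opening in mm, from 0 to 87, set as the call begins (left out, the last holds). The fingers move at their own pace and stop on an object; "force" is the grip in N (left out, the last holds). Time passes only in rows, so rows that do not move let the fingers close. It gives the time, the measured TCP pose, the force and the opening at its end, in the units of the state.
- robot.get_obs(): the state, without advancing time (a new reading comes with each control period).
- robot.camera(name): name is "side" or "top"; returns a dict with "color" (480x640x3 uint8, blue, green, red), "depth" (480x640 float32, m along the optical axis (not along the pixel's ray), 0 where there is no reading), "camera_matrix" (3x3 intrinsics, pixels), "origin" and "orientation" of the camera in the world. Camera axes: x right, y down, z forward; pixel columns grow to the right and rows downward; lengths in m; the calibration is good to about 2 mm. A picture is of the moment at which its call begins.
- robot.hand_in(): hands the job in, once; it reports no verdict.
The state is a dict: "time": time; "q": joint angles; "joint_velocities": joint speeds; "joint_torque": joint torques, N m; "position": TCP position; "tool_rot": TCP orientation; "ft_force": force on the tool from outside, world axes, zero at the start; "moment": the same for the moment, N m; "grip_width": finger opening in m.
Only numpy, scipy, OpenCV 4.12 (cv2) and the standard library are available. Lean on these libraries where they do the work, as an engineer would, in place of code of your own. Each camera call takes 0.05 s, during which the arm holds its last target.

## Working session

There is one attempt and no reset: what is moved stays moved. The work goes in short steps, Python scripts to look and compute and a tool call to move; the robot and the scene stay as the last step left them, time stands still between calls to the robot, and variables do not carry over. Pictures are saved under pics/ and viewed, and the job is handed in when it is done.

Besides the shell and the picture viewer there is one more tool, called after "Request:" as name(argument=value, ...), one argument or row to a line, values as JSON. step_arm: Moves the arm, as the interface text tells. Its arguments: {"type":"object","properties":{"slide":{"type":"array","items":{"type":"array","items":{"type":"number"}}},"twist":{"type":"array","items":{"type":"number"}},"jaw":{"type":"number"},"force":{"type":"number"}},"required":["slide","twist"]}

```bash
mkdir -p pics
cat > h.py <<'E'
import numpy as np, cv2
from rig import robot
from scipy.spatial.transform import Rotation as R
def snap(n,f):
    c=robot.camera(n); cv2.imwrite(f'pics/{f}.png',c['color']); np.savez(f'pics/{f}.npz',**c); return c
def pt(c,u,v,r=1):
    d=np.asarray(c['depth'])[v-r:v+r+1,u-r:u+r+1]; d=np.median(d[d>0])
    K=c['camera_matrix']; p=np.array([(u-K[0,2])/K[0,0],(v-K[1,2])/K[1,1],1])*d
    return R.from_quat(c['orientation']).apply(p)+c['origin']
def proj(c,P):
    p=R.from_quat(c['orientation']).inv().apply(np.array(P)-c['origin']); K=c['camera_matrix']
    return K[0,0]*p[0]/p[2]+K[0,2],K[1,1]*p[1]/p[2]+K[1,2]
E
python3 - <<'E'
from h import *
for n in ('side','top'):
    c=snap(n,n+'0'); print(n,c['origin'],c['orientation'],c['camera_matrix'])
o=robot.get_obs(); print(o, robot.finger_overhang)
E
```

```text
side [-0.20257951 -0.86449343  0.76759799] [ 0.82806462 -0.29572204  0.16925606 -0.44520763] [[547.9988457    0.         329.15374531]
 [  0.         547.9988457  244.05188714]
 [  0.           0.           1.        ]]
top [ 0.40950554 -0.00728569  1.2562477 ] [ 0.71213833 -0.70069321  0.0370815  -0.02264945] [[507.3029406    0.         315.54437934]
 [  0.         507.3029406  235.31880455]
 [  0.           0.           1.        ]]
{'time': 0.1, 'q': array([ 9.22471418e-01,  5.28348267e-01,  1.43379857e+00, -2.48401875e-05,
        1.18138159e+00, -1.78500585e-01]), 'joint_velocities': array([-3.00880371e-04, -2.02083441e-03, -2.82771823e-03,  7.98395651e-05,
        1.18574713e-03,  3.09953824e-05]), 'joint_torque': array([-4.77244175e-04, -4.40989387e+01, -1.77149445e+01,  6.34966604e-02,
        5.34054113e-02, -1.35548643e-05]), 'position': array([0.28254652, 0.55677578, 0.23867701]), 'tool_rot': array([ 2.32752855e-01,  9.72535435e-01, -8.90962562e-04, -3.78318262e-04]), 'ft_force': array([-0.06245702,  0.22661345, -0.29365091]), 'moment': array([-0.02446592,  0.00890248, -0.00554195]), 'grip_width': 0.08690879296393951} 0.017
```

View pics/top0.png

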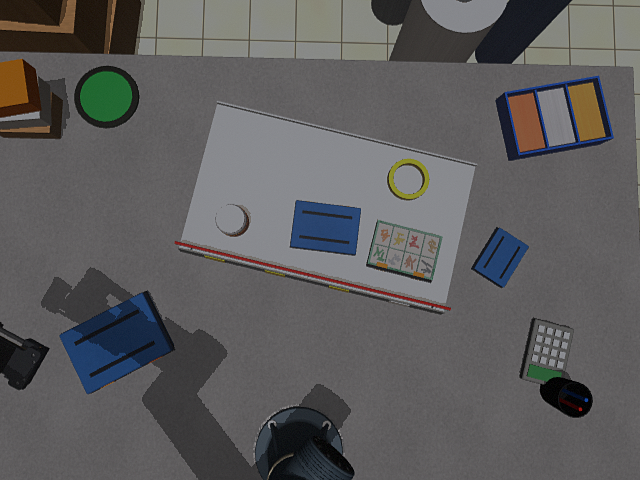

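View pics/side0.png

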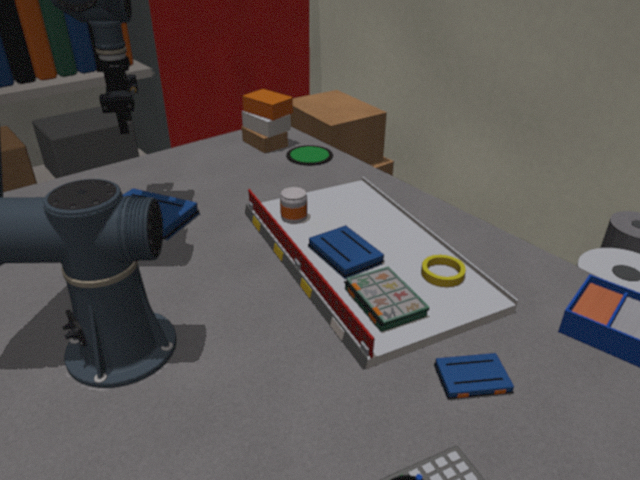

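The target is the blue case on the shelf, at about pixel (325,228) in the top view. The larger blue case (117,342) and the smaller one (500,257) are decoys. The neighbour is at (405,250), the tin at (232,220) and the tape at (408,180). I'll measure from an enlarged crop.

Run:
```python
import cv2
i=cv2.imread('pics/top0.png')[90:320,170:490]
cv2.imwrite('pics/top0c.png',cv2.resize(i,None,fx=2.5,fy=2.5,interpolation=cv2.INTER_CUBIC))
```

```text
(no output)
```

View pics/top0c.png

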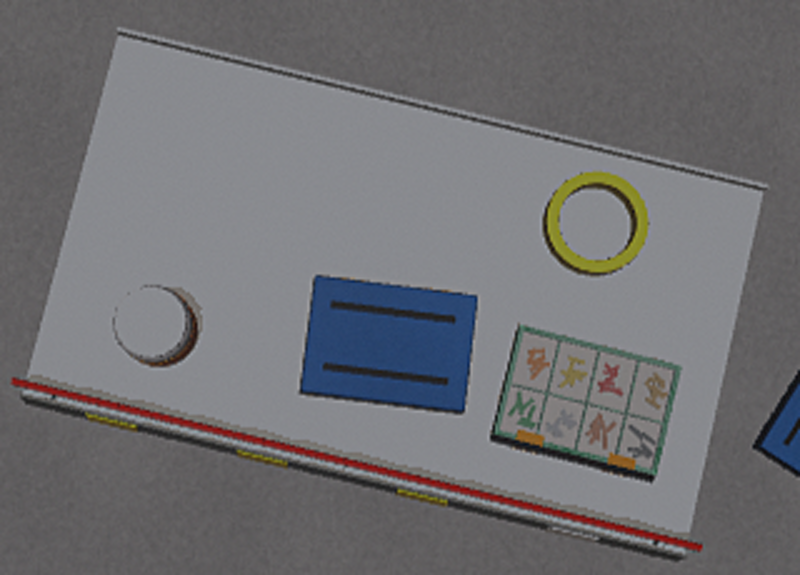

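```bash
cat >> h.py <<'E'
def cloud(c):
    d=np.asarray(c['depth']); K=c['camera_matrix']; v,u=np.mgrid[:480,:640]
    p=np.stack([(u-K[0,2])/K[0,0]*d,(v-K[1,2])/K[1,1]*d,d],-1)
    w=R.from_quat(c['orientation']).apply(p.reshape(-1,3)).reshape(480,640,3)+c['origin']; w[d<=0]=np.nan
    return w
E
python3 - <<'E'
from h import *
c=dict(np.load('pics/top0.npz')); w=cloud(c); im=c['color'].astype(int)
hsv=cv2.cvtColor(c['color'],cv2.COLOR_BGR2HSV)
red=((hsv[...,0]<6)|(hsv[...,0]>174))&(hsv[...,1]>170)&(w[...,2]>.05)
red[:235]=False;red[315:]=False
P=w[red];print('red',len(P),np.nanmedian(P[:,2]))
P=P[P[:,2]>.065]; m=P.mean(0);_,_,V=np.linalg.svd((P-m)[:,:2]);d=V[0]; 
if d[1]<0:d=-d
t=(P-m)[:,:2]@d; e=(P-m)[:,:2]@np.array([d[1],-d[0]])
print('dir',d,np.degrees(np.arctan2(-d[0],d[1])),'ends',m[:2]+d*t.min(),m[:2]+d*t.max(),t.max()-t.min(),'e',np.percentile(e,[2,50,98]))
for u,v in [(260,130),(200,200),(440,220),(340,200)]: print('deck',pt(c,u,v))
# via crop corner pixels: ends of red line
for a,b in [(12,381),(702,547),(118,32),(766,186),(30,372),(690,530)]:
    u,v=170+a/2.5,90+b/2.5; print(a,b,pt(c,int(round(u)),int(round(v))))
blue=(hsv[...,0]>100)&(hsv[...,0]<125)&(hsv[...,1]>120); blue[:195]=0;blue[260:]=0;blue[:,:285]=0;blue[:,365:]=0
blue=cv2.morphologyEx(blue.astype(np.uint8),cv2.MORPH_CLOSE,np.ones((5,5)))
P=w[blue>0]; P=P[np.isfinite(P[:,0])]; print('z',np.percentile(P[:,2],[5,50,95]))
P=P[abs(P[:,2]-np.median(P[:,2]))<.008]
r=cv2.minAreaRect((P[:,:2]*1000).astype(np.float32)); print('case',r,cv2.boxPoints(r))
for n,(u,v) in dict(tin=(232,219),neigh=(405,250)).items(): print(n,pt(c,u,v))
yl=(hsv[...,0]>22)&(hsv[...,0]<35)&(hsv[...,1]>150); yl[:150]=0; yl[205:]=0; yl[:,:380]=0
P=w[yl];print('tape',(np.nanmin(P,0)+np.nanmax(P,0))/2)
g=np.zeros((480,640),np.uint8)
P=w[205:285,360:450].reshape(-1,3);P=P[(P[:,2]>.044)&(P[:,2]<.065)];r=cv2.minAreaRect((P[:,:2]*1000).astype(np.float32));print('neigh',r)
E
```

```text
red 552 0.07414062757787998
dir [0.21929972 0.97565754] -12.667905666794358 ends [ 0.34476678 -0.34541934] [0.48902902 0.29639883] 0.6578314010536486 e [-2.20993426e-03 -2.87860833e-06  2.34650846e-03]
deck [0.77301068 0.10975453 0.02533613]
deck [0.5957063  0.25161291 0.02446162]
deck [ 0.5571581  -0.33706895  0.02346108]
deck [ 0.60226201 -0.09043183  0.02317326]
12 381 [0.48871618 0.29570166 0.07365046]
702 547 [ 0.33931047 -0.36927158  0.00059521]
118 32 [0.83813392 0.21732146 0.02808846]
766 186 [ 0.70378087 -0.43498238  0.00236031]
30 372 [0.49959325 0.29178458 0.02421876]
690 530 [ 0.35636496 -0.35644273  0.00250105]
z [0.04809549 0.05196098 0.05583265]
case ((532.4852294921875, -54.17607116699219), (156.56065368652344, 112.65982818603516), 83.70939636230469) [[ 467.9172   -125.81293 ]
 [ 579.8987   -138.15721 ]
 [ 597.0532     17.460785]
 [ 485.07178    29.805069]]
tin [0.54184351 0.16146085 0.09972779]
neigh [ 0.48014341 -0.24484483  0.05325444]
tape [ 0.65427478 -0.25378035  0.04799788]
neigh ((485.6313781738281, -220.0994873046875), (213.63829040527344, 124.41287994384766), 72.5468978881836)
```

```bash
cat >> h.py <<'E'
O=np.array([.4193,-.0251]); SX=np.array([.9757,-.2193]); SY=np.array([.2193,.9757])
def sh(p): r=np.asarray(p)[:2]-O; return np.round(np.array([r@SX,r@SY,p[2]-.024])*1000,1)   # mm, z over deck
def st():
    o=robot.get_obs(); M=R.from_quat(o['tool_rot']).as_matrix()
    f=o['ft_force']; 
    print('t',round(o['time'],2),'sh TCP',sh(o['position']),'tip z',round((o['position'][2]-.024-.017)*1000,1),'tool y vs shelf y deg',round(np.degrees(np.arctan2(M[:2,1]@-SX,M[:2,1]@SY)),2),'F shelf',np.round([f[:2]@SX,f[:2]@SY,f[2]],2),'w',round(o['grip_width']*1000,1))
E
python3 -c "
from h import *;st()"
```

```text
t 0.1 sh TCP [-261.   537.7  214.7] tip z 197.7 tool y vs shelf y deg -14.25 F shelf [-0.11  0.21 -0.29] w 86.9
```

Request:
step_arm(
  slide=[
    [0,0,0],
    [0,0,0],
    [-26.4,-30.1,0],
    [-26.4,-30.1,0],
    [-26.4,-30.1,0],
    [-26.4,-30.1,0],
    [-26.4,-30.1,0],
    [-26.4,-30.1,0],
    [-26.4,-30.1,0],
    [-26.4,-30.1,0],
    [-26.4,-30.1,0],
    [-26.4,-30.1,0],
    [-26.4,-30.1,0],
    [-26.4,-30.1,0],
    [-26.4,-30.1,0],
    [-26.4,-30.1,0],
    [-26.4,-30.1,0],
    [-26.4,-30.1,0],
    [-26.4,-30.1,0],
    [-26.4,-30.1,0],
  ],
  twist=[-7.1,-7.1,0,0,0,0,0,0,0,0,0,0,0,0,0,0,0,0,0,0],
  jaw=70,
)

```text
time: 1.77
position: [0.6274, -0.0777, 0.239]
tool_rot: [0.111, 0.994, 0.0, -0.001]
ft_force: [1.1, 1.3, 0.2]
grip_width: 0.0702
```

```bash
python3 -c "
from h import *;st()"
```

```text
t 1.77 sh TCP [214.6  -5.7 215. ] tip z 198.0 tool y vs shelf y deg -0.07 F shelf [0.73 1.54 0.17] w 70.2
```

Request:
step_arm(
  slide=[
    [0,0,38],
    [0,0,38],
    [0,0,38],
    [0,0,38],
    [0,0,30],
    [0,0,9],
    [0,0,4],
    [0,0,0],
  ],
  twist=[0,0,0,0,0,0,0,0],
)

```text
time: 2.43
position: [0.6272, -0.0758, 0.0443]
tool_rot: [0.111, 0.994, 0.0, -0.0]
ft_force: [-0.0, 0.1, 0.6]
grip_width: 0.0696
```

```bash
python3 -c "
from h import *;st();snap('side','side1');snap('top','top1')
c=dict(np.load('pics/side1.npz'))['color'][160:360,220:500];cv2.imwrite('pics/s1c.png',cv2.resize(c,None,fx=2.8,fy=2.8))"
```

```text
t 2.43 sh TCP [214.   -3.9  20.3] tip z 3.3 tool y vs shelf y deg -0.05 F shelf [-0.07  0.1   0.55] w 69.6
```

View pics/s1c.png

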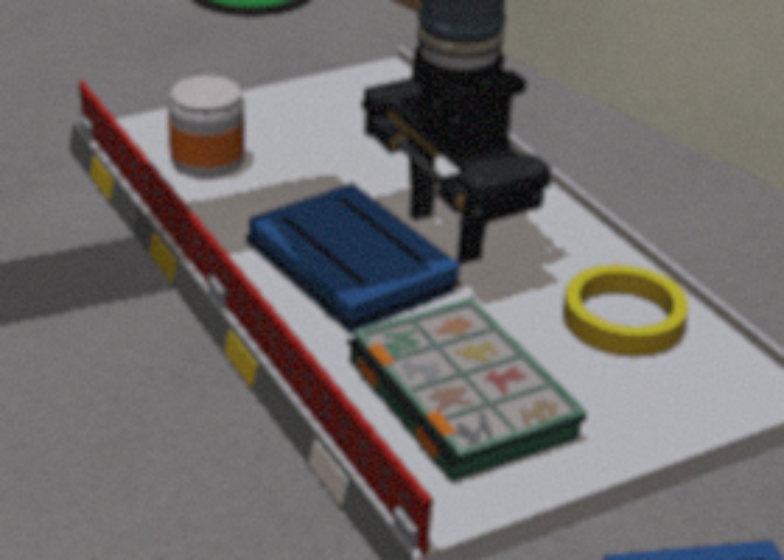

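Request:
step_arm(
  slide=[
    [8,0,0],
    [8,0,0],
    [8,0,0],
    [4,0,0],
    [4,0,0],
    [4,0,0],
    [5,0,0],
    [5,0,0],
    [5,0,0],
    [5,0,0],
    [5,0,0],
    [5,0,0],
    [4,0,0],
    [4,0,0],
    [2,0,0],
    [0,0,0],
  ],
  twist=[0,0,0,0,0,0,0,0,0,0,0,0,0,0,0,0],
)

```text
time: 3.87
position: [0.5518, -0.0587, 0.0443]
tool_rot: [0.111, 0.994, 0.0, -0.001]
ft_force: [0.6, 0.2, 2.1]
grip_width: 0.0699
```

```bash
python3 -c "
from h import *;st();snap('side','side2');snap('top','top2')
c=dict(np.load('pics/top2.npz'))['color'][170:320,200:460];cv2.imwrite('pics/t2c.png',cv2.resize(c,None,fx=3,fy=3))"
```

```text
t 3.87 sh TCP [136.7  -3.8  20.3] tip z 3.3 tool y vs shelf y deg -0.05 F shelf [0.52 0.33 2.07] w 69.9
```

View pics/t2c.png

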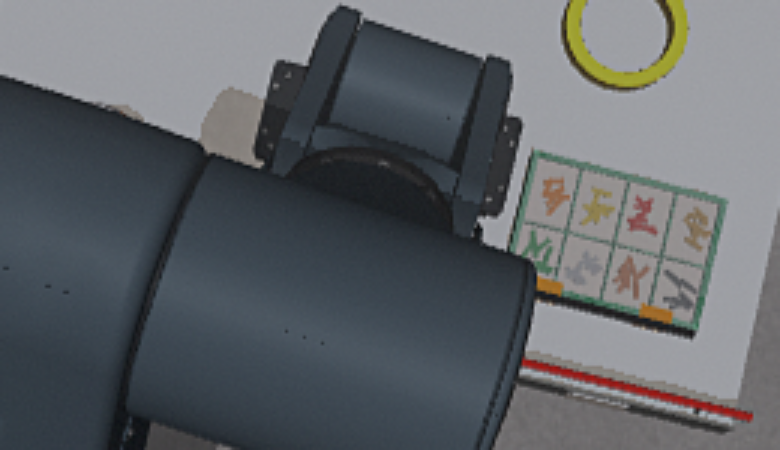

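Request:
step_arm(
  slide=[
    [2,0,0],
    [2,0,0],
    [2,0,0],
    [2,0,0],
    [1,0,0],
    [1,0,0],
    [0,0,0],
  ],
  twist=[0,0,0,0,0,0,0],
)

```text
time: 4.55
position: [0.5436, -0.0569, 0.0445]
tool_rot: [0.111, 0.994, -0.0, 0.0]
ft_force: [3.2, -0.5, -2.2]
grip_width: 0.0697
```

```bash
python3 -c "
from h import *;st()
c=snap('side','side3')['color'][160:360,220:500];cv2.imwrite('pics/s3c.png',cv2.resize(c,None,fx=2.8,fy=2.8))"
```

```text
t 4.55 sh TCP [128.2  -3.8  20.5] tip z 3.5 tool y vs shelf y deg -0.04 F shelf [ 3.24  0.26 -2.24] w 69.7
```

View pics/s3c.png

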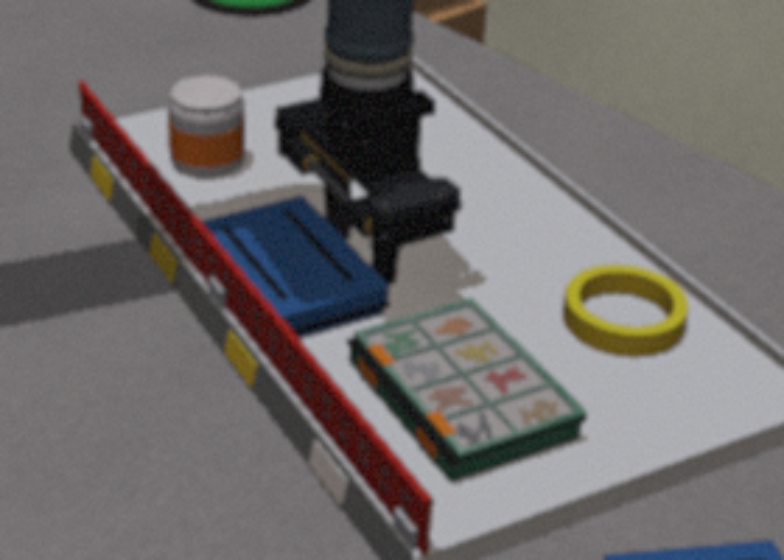

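Request:
step_arm(
  slide=[
    [0.5,0,0],
    [0.5,0,0],
    [0,0,0],
  ],
  twist=[0,0,0],
)

```text
time: 4.85
position: [0.5436, -0.0569, 0.0448]
tool_rot: [0.111, 0.994, -0.0, 0.001]
ft_force: [5.5, 0.9, -2.3]
grip_width: 0.0702
```

```bash
python3 -c "
from h import *;st()"
```

```text
t 4.85 sh TCP [128.2  -3.8  20.8] tip z 3.8 tool y vs shelf y deg -0.05 F shelf [ 5.19  2.06 -2.33] w 70.2
```

Request:
step_arm(
  slide=[
    [0.5,0,0],
    [0.5,0,0],
    [0,0,0],
    [0,0,0],
  ],
  twist=[0,0,0,0],
)

```text
time: 5.18
position: [0.5436, -0.0569, 0.045]
tool_rot: [0.111, 0.994, -0.0, 0.002]
ft_force: [7.1, 0.4, -2.2]
grip_width: 0.0702
```

```bash
python3 -c "
from h import *;st()"
```

```text
t 5.18 sh TCP [128.2  -3.8  21. ] tip z 4.0 tool y vs shelf y deg -0.05 F shelf [ 6.81  1.95 -2.24] w 70.2
```

Request:
step_arm(
  slide=[
    [0,0,1],
    [1,0,0.5],
    [1,0,0],
    [0,0,0],
    [0,0,0],
  ],
  twist=[0,0,0,0,0],
)

```text
time: 5.6
position: [0.5435, -0.0571, 0.0442]
tool_rot: [0.111, 0.994, -0.001, 0.005]
ft_force: [7.9, 0.7, -0.3]
grip_width: 0.0696
```

```bash
python3 -c "
from h import *;st()"
```

```text
t 5.6 sh TCP [128.2  -3.9  20.2] tip z 3.2 tool y vs shelf y deg -0.06 F shelf [ 7.58  2.45 -0.3 ] w 69.6
```

Request:
step_arm(
  slide=[
    [0,0,-1],
    [0,0,-1],
    [0,0,-1],
    [0,0,-1],
    [0,0,0],
  ],
  twist=[0,0,0,0,0],
)

```text
time: 6.02
position: [0.5438, -0.0572, 0.0481]
tool_rot: [0.111, 0.994, -0.001, 0.005]
ft_force: [8.7, 0.5, -2.6]
grip_width: 0.07
```

```bash
python3 -c "
from h import *;st()"
```

```text
t 6.02 sh TCP [128.5  -4.   24.1] tip z 7.1 tool y vs shelf y deg -0.08 F shelf [ 8.37  2.38 -2.64] w 70.0
```

```bash
python3 -c "
from h import *
c=snap('side','side4')['color'][220:300,280:400];cv2.imwrite('pics/s4c.png',cv2.resize(c,None,fx=6.5,fy=6.5,interpolation=2))"
```

```text
(no output)
```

View pics/s4c.png

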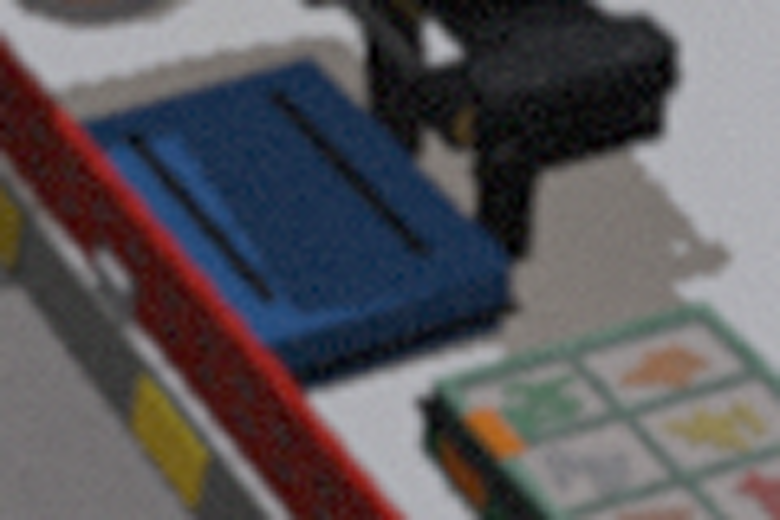

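```bash
cat >> h.py <<'E'
def shw(w): 
    r=w[...,:2]-O; return np.stack([r@SX,r@SY,w[...,2]-.024],-1)*1000
def tilt(c,box=None,show=True):
    w=shw(cloud(c)); hsv=cv2.cvtColor(c['color'],cv2.COLOR_BGR2HSV)
    m=(hsv[...,0]>95)&(hsv[...,0]<130)&(hsv[...,1]>90)&(w[...,0]>-20)&(w[...,0]<350)&(abs(w[...,1])<150)&(w[...,2]>4)&(w[...,2]<160)
    P=w[m]; 
    # RANSAC plane
    rng=np.random.default_rng(0); best=None
    for _ in range(300):
        a=P[rng.choice(len(P),3,False)]; n=np.cross(a[1]-a[0],a[2]-a[0]); L=np.linalg.norm(n)
        if L<200: continue
        n/=L; k=abs((P-a[0])@n)<2.5
        if best is None or k.sum()>best.sum(): best=k
    Q=P[best]; q=Q.mean(0); n=np.linalg.svd(Q-q)[2][2]; n*=np.sign(n[2] if abs(n[2])>.2 else n[0])
    print('blue',len(P),'inl',best.sum(),'n',np.round(n,3),'tilt',round(np.degrees(np.arctan2(-n[0],n[2])),1),'min',np.round(np.percentile(Q,2,axis=0)),'max',np.round(np.percentile(Q,98,axis=0)))
E
python3 -c "
from h import *
tilt(dict(np.load('pics/side3.npz')));tilt(dict(np.load('pics/side4.npz')))"
```

```text
blue 1813 inl 1358 n [0.001 0.005 1.   ] tilt -0.1 min [ 22. -77.  24.] max [115.  73.  29.]
blue 1851 inl 1365 n [-0.03   0.005  1.   ] tilt 1.7 min [ 21. -78.  26.] max [115.  73.  31.]
```

Request:
step_arm(
  slide=[
    [-0.2,0,-1.7],
    [-0.2,0,-1.7],
    [-0.2,0,-1.6],
    [-0.2,0,-1.6],
    [-0.1,0,-2],
    [-0.1,0,-2],
    [-0.1,0,-2],
    [-0.1,0,-2],
    [-0.1,0,-2],
    [0,0,0],
  ],
  twist=[0,0,0,0,0,0,0,0,0,0],
)

```text
time: 6.9
position: [0.5447, -0.0575, 0.0649]
tool_rot: [0.111, 0.994, -0.001, 0.005]
ft_force: [8.4, -0.6, -1.1]
grip_width: 0.0697
```

```bash
python3 -c "
from h import *
st();tilt(snap('side','side5'))"
```

```text
t 6.9 sh TCP [129.5  -4.1  40.9] tip z 23.9 tool y vs shelf y deg -0.09 F shelf [ 8.36  1.3  -1.1 ] w 69.7
blue 1955 inl 1448 n [-0.173  0.003  0.985] tilt 9.9 min [ 20. -78.  29.] max [113.  72.  46.]
```

Request:
step_arm(
  slide=[
    [0,0,-2.4],
    [0.1,0,-2.4],
    [0.1,0,-2.4],
    [0.1,0,-2.5],
    [0.2,0,-2.4],
    [0.3,0,-2.4],
    [0.3,0,-2.3],
    [0.4,0,-2.3],
    [0.4,0,-2.3],
    [0.5,0,-2.3],
    [0.6,0,-2.2],
    [0.6,0,-2.2],
    [0.6,0,-2.2],
    [0.7,0,-2.2],
    [0.8,0,-2.2],
    [0.8,0,-2.1],
    [0,0,0],
  ],
  twist=[0,0,0,0,0,0,0,0,0,0,0,0,0,0,0,0,0],
)

```text
time: 8.37
position: [0.5376, -0.0561, 0.102]
tool_rot: [0.111, 0.994, -0.001, 0.004]
ft_force: [7.5, -1.3, 0.8]
grip_width: 0.0698
```

```bash
python3 -c "
from h import *
st();tilt(snap('side','side6'))"
```

```text
t 8.37 sh TCP [122.2  -4.4  78. ] tip z 61.0 tool y vs shelf y deg -0.06 F shelf [7.59 0.33 0.76] w 69.8
blue 2075 inl 1557 n [-0.516  0.003  0.857] tilt 31.0 min [ 20. -78.  31.] max [99. 73. 79.]
```

Request:
step_arm(
  slide=[
    [0.4,0,-2.2],
    [0.6,0,-2.2],
    [0.6,0,-2.1],
    [1.1,0,-1.9],
    [1.1,0,-1.9],
    [1.2,0,-1.9],
    [1.2,0,-1.9],
    [1.3,0,-1.8],
    [1.3,0,-1.8],
    [1.3,0,-1.8],
    [1.4,0,-1.7],
    [1.5,0,-1.6],
    [1.5,0,-1.6],
    [1.5,0,-1.6],
    [1.6,0,-1.5],
    [0,0,0],
  ],
  twist=[0,0,0,0,0,0,0,0,0,0,0,0,0,0,0,0],
)

```text
time: 9.75
position: [0.519, -0.0519, 0.1293]
tool_rot: [0.111, 0.994, -0.001, 0.003]
ft_force: [4.6, -1.2, 3.6]
grip_width: 0.0704
```

```bash
python3 -c "
from h import *
st();tilt(snap('side','side7'))"
```

```text
t 9.75 sh TCP [103.2  -4.3 105.3] tip z 88.3 tool y vs shelf y deg -0.06 F shelf [ 4.8  -0.18  3.58] w 70.4
blue 2013 inl 1497 n [-0.761 -0.001  0.648] tilt 49.6 min [ 19. -78.  33.] max [ 78.  71. 102.]
```

Request:
step_arm(
  slide=[
    [0,0,-1.0],
    [1.0,0,-1.7],
    [1.4,0,-1.5],
    [1.6,0,-1.5],
    [1.7,0,-1.4],
    [1.8,0,-1.3],
    [1.9,0,-1.3],
    [1.9,0,-1.2],
    [1.9,0,-1.2],
    [2,0,-1.1],
    [2,0,-1.1],
    [2,0,-1],
    [2,0,-1],
    [0,0,0],
  ],
  twist=[0,0,0,0,0,0,0,0,0,0,0,0,0,0],
)

```text
time: 10.97
position: [0.4948, -0.0457, 0.1439]
tool_rot: [0.111, 0.994, 0.0, -0.002]
ft_force: [0.7, 0.1, -0.7]
grip_width: 0.07
```

```bash
python3 -c "
from h import *
st();tilt(snap('side','side8'))"
```

```text
t 10.97 sh TCP [ 78.2  -3.6 119.9] tip z 102.9 tool y vs shelf y deg -0.05 F shelf [ 0.63  0.27 -0.72] w 70.0
blue 1756 inl 1297 n [-0.921 -0.001  0.389] tilt 67.1 min [ 17. -78.  37.] max [ 50.  72. 113.]
```

Request:
step_arm(
  slide=[
    [1,0,-0.4],
    [1,0,-0.4],
    [1,0,-0.4],
    [1,0,-0.4],
    [1,0,-0.4],
    [1,0,-0.3],
    [1,0,-0.3],
    [1,0,-0.3],
    [1,0,-0.3],
    [1,0,-0.3],
    [1,0,-0.3],
    [0,0,0],
  ],
  twist=[0,0,0,0,0,0,0,0,0,0,0,0],
)

```text
time: 12.02
position: [0.4855, -0.0439, 0.1481]
tool_rot: [0.111, 0.994, -0.0, -0.0]
ft_force: [-0.2, 0.6, 0.4]
grip_width: 0.0699
```

```bash
python3 -c "
from h import *
st();tilt(snap('side','side9'))"
```

```text
t 12.02 sh TCP [ 68.7  -3.8 124.1] tip z 107.1 tool y vs shelf y deg -0.05 F shelf [-0.27  0.53  0.36] w 69.9
blue 1647 inl 1198 n [-0.952 -0.002  0.305] tilt 72.3 min [ 15. -78.  39.] max [ 40.  70. 115.]
```

Request:
step_arm(
  slide=[
    [0.7,0,-0.2],
    [0.7,0,-0.2],
    [0.7,0,-0.2],
    [0.7,0,-0.1],
    [0.7,0,-0.1],
    [0.7,0,-0.1],
    [0.7,0,-0.1],
    [0.7,0,-0.1],
    [0,0,0],
  ],
  twist=[0,0,0,0,0,0,0,0,0],
)

```text
time: 12.82
position: [0.4801, -0.0426, 0.1492]
tool_rot: [0.111, 0.994, -0.0, -0.0]
ft_force: [-0.3, 0.6, 0.8]
grip_width: 0.0698
```

```bash
python3 -c "
from h import *
st();tilt(snap('side','side10'))"
```

```text
t 12.82 sh TCP [ 63.2  -3.8 125.2] tip z 108.2 tool y vs shelf y deg -0.04 F shelf [-0.4   0.55  0.81] w 69.8
blue 1563 inl 1115 n [-0.969  0.001  0.248] tilt 75.7 min [ 14. -78.  40.] max [ 34.  71. 115.]
```

Request:
step_arm(
  slide=[
    [0.5,0,0],
    [0.5,0,0],
    [0.5,0,0],
    [0.5,0,0],
    [0.5,0,0],
    [0,0,0],
    [0,0,0],
  ],
  twist=[0,0,0,0,0,0,0],
)

```text
time: 13.45
position: [0.4777, -0.0421, 0.1491]
tool_rot: [0.111, 0.994, 0.0, -0.0]
ft_force: [0.4, -0.2, -0.2]
grip_width: 0.0695
```

```bash
python3 -c "
from h import *
st();tilt(snap('side','side11'))"
```

```text
t 13.45 sh TCP [ 60.7  -3.8 125.1] tip z 108.1 tool y vs shelf y deg -0.05 F shelf [ 0.44 -0.09 -0.17] w 69.5
blue 1518 inl 1071 n [-0.973 -0.001  0.229] tilt 76.7 min [ 13. -78.  41.] max [ 32.  70. 115.]
```

Request:
step_arm(
  slide=[
    [0.5,0,0],
    [0.5,0,0],
    [0.5,0,0],
    [0.5,0,0],
    [0.5,0,0],
    [0,0,0],
    [0,0,0],
  ],
  twist=[0,0,0,0,0,0,0],
)

```text
time: 14.08
position: [0.4753, -0.0416, 0.1491]
tool_rot: [0.111, 0.994, 0.0, -0.0]
ft_force: [-0.5, -0.1, -0.8]
grip_width: 0.0697
```

```bash
python3 -c "
from h import *
st();tilt(snap('side','side12'))"
```

```text
t 14.08 sh TCP [ 58.2  -3.8 125.1] tip z 108.1 tool y vs shelf y deg -0.05 F shelf [-0.43 -0.18 -0.81] w 69.7
blue 1492 inl 1049 n [-0.978 -0.001  0.207] tilt 78.1 min [ 13. -78.  42.] max [ 29.  70. 115.]
```

Request:
step_arm(
  slide=[
    [0.5,0,0],
    [0.5,0,0],
    [0.5,0,0],
    [0.5,0,0],
    [0.5,0,0],
    [0.5,0,0],
    [0.5,0,0],
    [0.5,0,0],
    [0.5,0,0],
    [0.5,0,0],
    [0,0,0],
    [0,0,0],
  ],
  twist=[0,0,0,0,0,0,0,0,0,0,0,0],
)

```text
time: 15.13
position: [0.4704, -0.0404, 0.1491]
tool_rot: [0.111, 0.994, 0.0, -0.0]
ft_force: [-0.5, -0.0, -0.0]
grip_width: 0.0703
```

```bash
python3 -c "
from h import *
st();tilt(snap('side','side13'))"
```

```text
t 15.13 sh TCP [ 53.2  -3.8 125.1] tip z 108.1 tool y vs shelf y deg -0.05 F shelf [-0.45 -0.15 -0.03] w 70.3
blue 1394 inl 969 n [ 0.987 -0.    -0.162] tilt -99.3 min [ 11. -78.  44.] max [ 25.  71. 115.]
```

Request:
step_arm(
  slide=[
    [0.5,0,0],
    [0.5,0,0],
    [0.5,0,0],
    [0.5,0,0],
    [0.5,0,0],
    [0.5,0,0],
    [0.5,0,0],
    [0.5,0,0],
    [0.5,0,0],
    [0.5,0,0],
    [0,0,0],
    [0,0,0],
  ],
  twist=[0,0,0,0,0,0,0,0,0,0,0,0],
)

```text
time: 16.18
position: [0.4656, -0.0394, 0.1491]
tool_rot: [0.111, 0.994, 0.0, -0.0]
ft_force: [0.2, -0.6, 0.3]
grip_width: 0.0699
```

```bash
python3 -c "
from h import *
st();tilt(snap('side','side14'))"
```

```text
t 16.18 sh TCP [ 48.3  -3.8 125.1] tip z 108.1 tool y vs shelf y deg -0.05 F shelf [ 0.36 -0.53  0.27] w 69.9
blue 1314 inl 892 n [ 0.993  0.003 -0.121] tilt -96.9 min [ 10. -79.  47.] max [ 20.  70. 115.]
```

Request:
step_arm(
  slide=[
    [0.5,0,0],
    [0.5,0,0],
    [0.5,0,0],
    [0.5,0,0],
    [0.5,0,0],
    [0.5,0,0],
    [0.5,0,0],
    [0.5,0,0],
    [0.5,0,0],
    [0.5,0,0],
    [0,0,0],
    [0,0,0],
  ],
  twist=[0,0,0,0,0,0,0,0,0,0,0,0],
)

```text
time: 17.23
position: [0.4608, -0.0383, 0.1492]
tool_rot: [0.111, 0.994, -0.0, 0.0]
ft_force: [0.6, -0.1, 1.8]
grip_width: 0.07
```

```bash
python3 -c "
from h import *
st();tilt(snap('side','side15'))"
```

```text
t 17.23 sh TCP [ 43.4  -3.8 125.2] tip z 108.2 tool y vs shelf y deg -0.05 F shelf [0.58 0.05 1.82] w 70.0
blue 1215 inl 793 n [ 0.997  0.001 -0.075] tilt -94.3 min [  8. -78.  49.] max [ 15.  70. 114.]
```

Request:
step_arm(
  slide=[
    [0,0,-1],
    [0,0,-1],
    [0,0,-1],
    [0.5,0,0],
    [0.5,0,0],
    [0.5,0,0],
    [0.5,0,0],
    [0.5,0,0],
    [0.5,0,0],
    [0.5,0,0],
    [0.5,0,0],
    [0,0,0],
    [0,0,0],
  ],
  twist=[0,0,0,0,0,0,0,0,0,0,0,0,0],
)

```text
time: 18.37
position: [0.4568, -0.0374, 0.1521]
tool_rot: [0.111, 0.994, 0.0, -0.0]
ft_force: [0.3, 0.5, -0.1]
grip_width: 0.07
```

```bash
python3 -c "
from h import *
st();c=snap('side','side16');tilt(c)
c=c['color'][150:330,220:460];cv2.imwrite('pics/s16c.png',cv2.resize(c,None,fx=3.3,fy=3.3,interpolation=2))"
```

```text
t 18.37 sh TCP [ 39.3  -3.7 128.1] tip z 111.1 tool y vs shelf y deg -0.05 F shelf [ 0.23  0.52 -0.1 ] w 70.0
blue 1078 inl 679 n [ 1.     0.002 -0.016] tilt -90.9 min [  4. -78.  54.] max [  8.  69. 113.]
```

View pics/s16c.png

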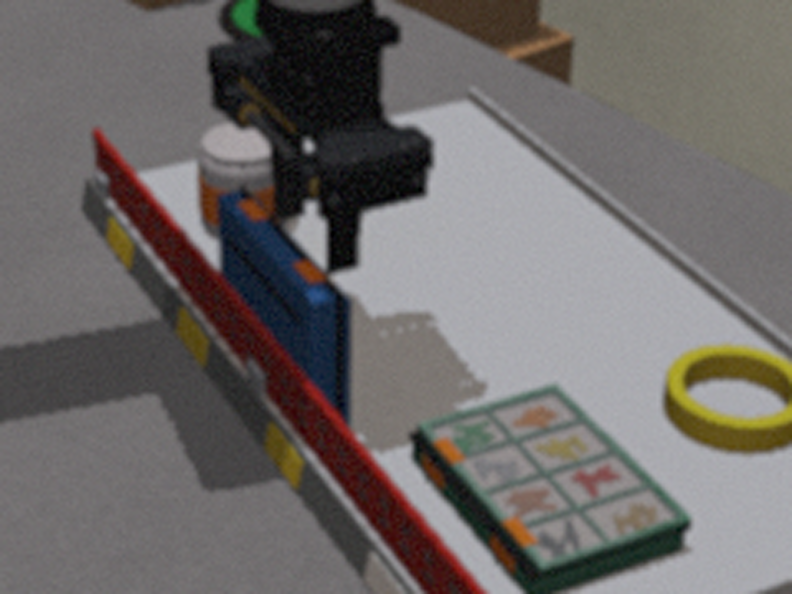

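Request:
step_arm(
  slide=[
    [-4,0,0],
    [-8,0,0],
    [-8,0,-5],
    [0,0,-30],
    [0,0,-40],
    [0,0,0],
    [0,0,0],
  ],
  twist=[0,0,0,0,0,0,0],
  jaw=80,
)

```text
time: 19.0
position: [0.479, -0.0426, 0.2297]
tool_rot: [0.111, 0.994, -0.001, 0.004]
ft_force: [-0.1, -0.6, -0.7]
grip_width: 0.0799
```

```bash
python3 -c "
from h import *
st();print(robot.get_obs()['q']);c=snap('side','side17');tilt(c)"
```

```text
t 19.0 sh TCP [ 62.1  -4.  205.7] tip z 188.7 tool y vs shelf y deg -0.04 F shelf [ 0.09 -0.64 -0.73] w 79.9
[-3.21607502e-01  3.46335020e-01  1.80092640e+00 -2.01864125e-05
  9.87089747e-01 -1.67055326e+00]
blue 1067 inl 666 n [ 1.    -0.001 -0.01 ] tilt -90.6 min [  4. -79.  54.] max [  8.  69. 113.]
```

Request:
step_arm(
  slide=[
    [0,0,0],
    [0,0,0],
    [0,0,0],
    [0,0,0],
    [0,0,0],
    [0,0,0],
    [0,0,0],
    [0,0,0],
    [0,0,0],
    [0,0,0],
    [0,0,0],
    [0,0,0],
    [0,0,0],
    [0,-22,0],
    [0,-21,0],
    [0,0,0],
  ],
  twist=[7.1,7.1,7.1,7.1,7.1,7.1,7.1,7.1,7.1,7.1,7.1,7.1,4.8,0,0,0],
)

```text
time: 20.38
position: [0.4287, -0.0304, 0.2251]
tool_rot: [0.781, 0.625, -0.003, -0.004]
ft_force: [-0.8, 1.0, -0.4]
grip_width: 0.0798
```

```bash
python3 -c "
from h import *
st()
c=snap('top','top18');tilt(c)
i=c['color'][150:350,180:460];cv2.imwrite('pics/t18c.png',cv2.resize(i,None,fx=2.8,fy=2.8,interpolation=2))"
```

```text
t 20.38 sh TCP [ 10.4  -3.1 201.1] tip z 184.1 tool y vs shelf y deg -90.03 F shelf [-1.02  0.75 -0.41] w 79.8Traceback (most recent call last):
  File "<string>", line 4, in <module>
    c=snap('top','top18');tilt(c)
                          ~~~~^^^
  File "h.py", line 33, in tilt
    a=P[rng.choice(len(P),3,False)]; n=np.cross(a[1]-a[0],a[2]-a[0]); L=np.linalg.norm(n)
        ~~~~~~~~~~^^^^^^^^^^^^^^^^
  File "numpy/random/_generator.pyx", line 920, in numpy.random._generator.Generator.choice
ValueError: Cannot take a larger sample than population when replace is False
```

Request:
step_arm(
  slide=[
    [0,9,0],
    [0,0,0],
    [0,0,0],
  ],
  twist=[0,0,0],
)

```text
time: 20.68
position: [0.4451, -0.035, 0.227]
tool_rot: [0.781, 0.624, 0.0, 0.001]
ft_force: [-0.7, 0.0, 0.3]
grip_width: 0.08
```

```bash
python3 -c "
from h import *
st()
c=snap('side','side18');tilt(c)
i=c['color'][100:330,200:480];cv2.imwrite('pics/t18c.png',cv2.resize(i,None,fx=2.6,fy=2.6,interpolation=2))"
```

```text
t 20.68 sh TCP [ 27.3  -4.  203. ] tip z 186.0 tool y vs shelf y deg -90.05 F shelf [-0.68 -0.14  0.32] w 80.0
blue 1075 inl 656 n [ 1.     0.003 -0.026] tilt -91.5 min [  4. -78.  54.] max [  9.  69. 113.]
```

View pics/t18c.png

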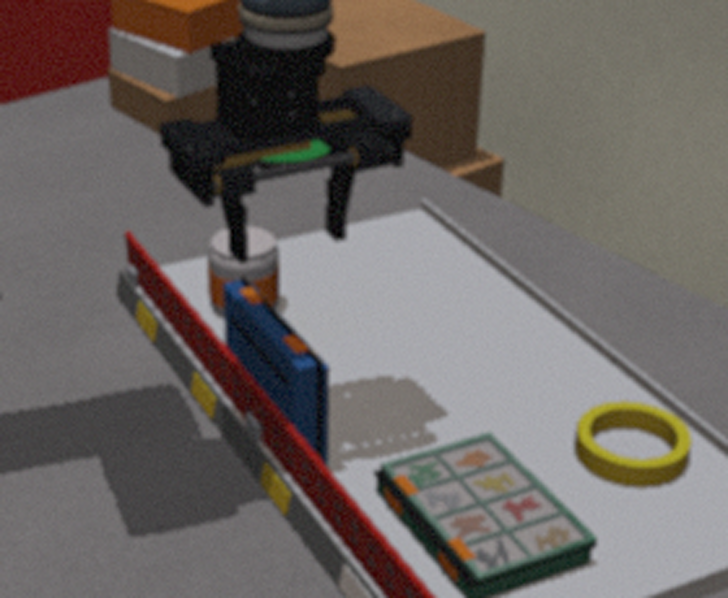

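Request:
step_arm(
  slide=[
    [0,-4,0],
    [0,-4,5],
    [0,0,15],
    [0,0,20],
    [0,0,20],
    [0,0,20],
    [0,0,15],
    [0,0,10],
    [0,0,4],
    [0,0,2],
    [0,0,0],
    [0,0,0],
  ],
  twist=[0,0,0,0,0,0,0,0,0,0,0,0],
)

```text
time: 21.73
position: [0.4356, -0.0326, 0.1166]
tool_rot: [0.781, 0.624, 0.0, 0.0]
ft_force: [-0.1, -0.4, -0.1]
grip_width: 0.0803
```

```bash
python3 -c "
from h import *
st()
c=snap('side','side19');tilt(c)
i=c['color'][130:330,200:440];cv2.imwrite('pics/t19c.png',cv2.resize(i,None,fx=3,fy=3,interpolation=2))"
```

```text
t 21.73 sh TCP [17.6 -3.8 92.6] tip z 75.6 tool y vs shelf y deg -90.05 F shelf [-0.03 -0.44 -0.09] w 80.3
blue 928 inl 554 n [ 1.     0.005 -0.008] tilt -90.5 min [  4. -78.  53.] max [  8.  40. 113.]
```

View pics/t19c.png

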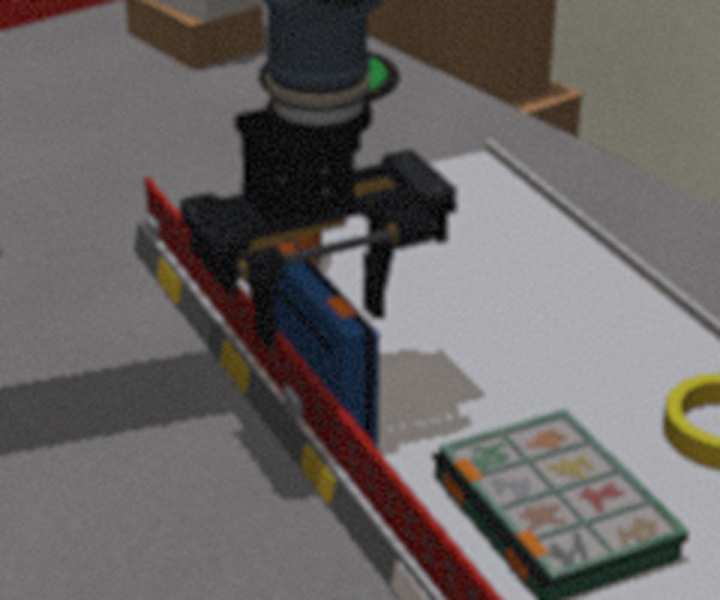

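Request:
step_arm(
  slide=[
    [0,3,0],
    [0,2,0],
    [0,0,0],
  ],
  twist=[0,0,0],
  jaw=50,
  force=6,
)

```text
time: 22.03
position: [0.4414, -0.034, 0.1167]
tool_rot: [0.781, 0.624, 0.001, 0.001]
ft_force: [-0.5, 0.4, 0.7]
grip_width: 0.0676
```

Request:
step_arm(
  slide=[
    [0,0,0],
    [0,0,0],
    [0,0,0],
    [0,0,0],
    [0,0,0],
    [0,0,0],
  ],
  twist=[0,0,0,0,0,0],
  jaw=34,
)

```text
time: 22.53
position: [0.4397, -0.0335, 0.1161]
tool_rot: [0.781, 0.624, -0.0, -0.001]
ft_force: [-0.2, -0.0, 0.8]
grip_width: 0.0354
```

Request:
step_arm(
  slide=[
    [0,0,0],
    [0,0,0],
    [0,0,0],
    [0,0,0],
    [0,0,0],
    [0,0,0],
  ],
  twist=[0,0,0,0,0,0],
  jaw=20,
  force=10,
)

```text
time: 23.03
position: [0.44, -0.0336, 0.1161]
tool_rot: [0.781, 0.624, -0.0, -0.0]
ft_force: [-1.6, 0.6, 0.7]
grip_width: 0.0288
```

```bash
python3 -c "
from h import *
st()
c=snap('side','side20');tilt(c)"
```

```text
t 23.03 sh TCP [22.  -3.7 92.1] tip z 75.1 tool y vs shelf y deg -90.05 F shelf [-1.73  0.2   0.7 ] w 28.8
blue 993 inl 565 n [ 0.999  0.006 -0.053] tilt -93.0 min [  8. -79.  48.] max [ 14.  68. 113.]
```

Request:
step_arm(
  slide=[
    [0,0,0],
    [0,0,0],
    [0,1,-3],
    [0,1,-5],
    [0,1,-7],
    [0,1,-7],
    [0,0,-5],
    [0,0,-2],
    [0,0,0],
    [0,0,0],
  ],
  twist=[0,0,0,0,0,0,0,0,0,0],
  force=35,
)

```text
time: 23.92
position: [0.4441, -0.0345, 0.1454]
tool_rot: [0.781, 0.624, 0.0, 0.0]
ft_force: [0.6, -0.5, -3.6]
grip_width: 0.0282
```

```bash
python3 -c "
from h import *
st()
c=snap('side','side21');tilt(c)"
```

```text
t 23.92 sh TCP [ 26.3  -3.7 121.4] tip z 104.4 tool y vs shelf y deg -90.05 F shelf [ 0.65 -0.33 -3.62] w 28.2
blue 1390 inl 941 n [ 0.999  0.003 -0.039] tilt -92.3 min [ 11. -79.  44.] max [ 18.  66. 142.]
```

Request:
step_arm(
  slide=[
    [0,6,0],
    [1,14,0],
    [3,22,0],
    [3,26,0],
    [3,28,0],
    [3,28,0],
    [3,28,0],
    [3,28,0],
    [3,28,0],
    [3,26,0],
    [3,22,0],
    [2,18,0],
    [0,14,0],
    [0,8,0],
    [0,4,0],
    [0,0,0],
    [0,0,0],
  ],
  twist=[0,0,0,0,0,0,0,0,0,0,0,0,0,0,0,0,0],
)

```text
time: 25.38
position: [0.7423, -0.0711, 0.1444]
tool_rot: [0.781, 0.624, -0.001, -0.001]
ft_force: [-0.4, 0.1, -2.7]
grip_width: 0.0277
```

```bash
python3 -c "
from h import *
st()
c=snap('side','side22');tilt(c)
w=shw(cloud(snap('top','top22')))
import numpy as np
# lip position: look for z 8..16 at back, y 100..250
s=w.reshape(-1,3); k=(s[:,2]>8)&(s[:,2]<16)&(s[:,0]>320)&(s[:,0]<400)&(s[:,1]>120)&(s[:,1]<300)
print(k.sum(),np.percentile(s[k],[5,50,95],axis=0))
i=c['color'][100:330,200:520];cv2.imwrite('pics/s22c.png',cv2.resize(i,None,fx=2.4,fy=2.4,interpolation=2))"
```

```text
t 25.38 sh TCP [325.3  25.9 120.4] tip z 103.4 tool y vs shelf y deg -90.05 F shelf [-0.43 -0.   -2.72] w 27.7
blue 1557 inl 1049 n [ 1.    -0.001 -0.027] tilt -91.5 min [310. -48.  37.] max [316. 100. 140.]
128 [[354.31161333 137.68910972   8.49398854]
 [356.60914308 210.80991492  11.38632116]
 [359.19525494 286.45860684  14.7594457 ]]
```

View pics/s22c.png

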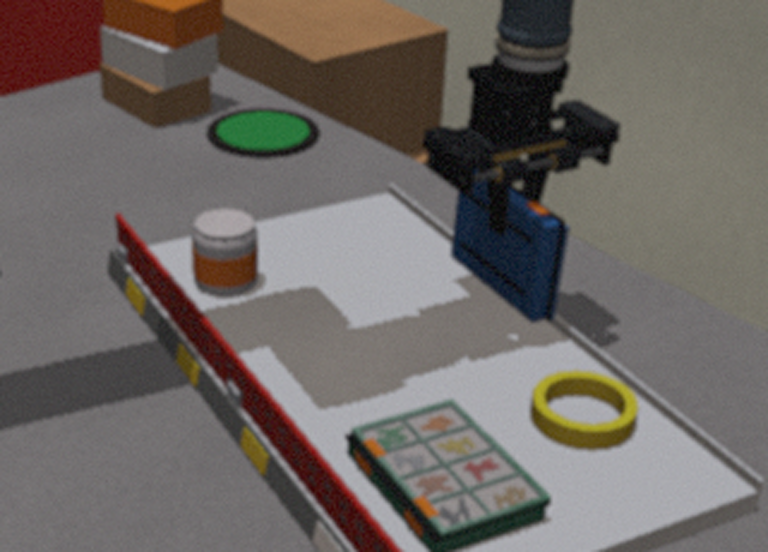

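View pics/top22.png

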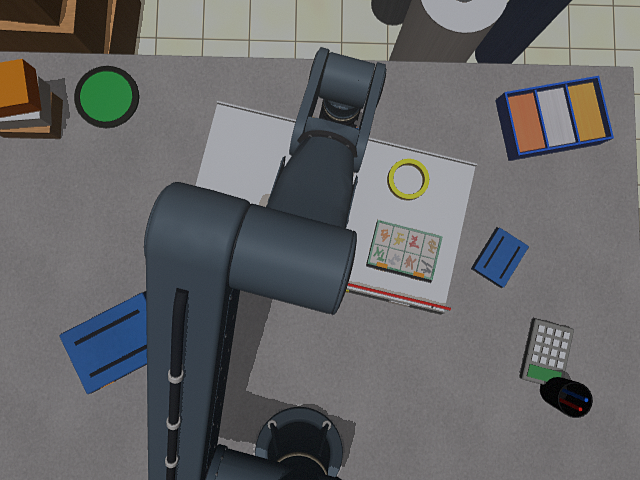

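Request:
step_arm(
  slide=[
    [0,3,3],
    [0,2,6],
    [0,0,6],
    [0,0,4],
    [0,0,3],
    [0,0,2],
    [0,0,1],
    [0,0,0],
    [0,0,0],
  ],
  twist=[0,0,0,0,0,0,0,0,0],
)

```text
time: 26.23
position: [0.7484, -0.0724, 0.1203]
tool_rot: [0.781, 0.624, 0.0, 0.0]
ft_force: [-0.0, -0.1, -3.6]
grip_width: 0.0278
```

```bash
python3 -c "
from h import *
st();tilt(snap('side','side23'))"
```

```text
t 26.23 sh TCP [331.5  26.   96.3] tip z 79.3 tool y vs shelf y deg -90.05 F shelf [-0.03 -0.07 -3.56] w 27.8
blue 1535 inl 1045 n [ 1.    -0.    -0.025] tilt -91.4 min [317. -49.  12.] max [322. 100. 115.]
```

Request:
step_arm(
  slide=[
    [0,0,1],
    [0,0,1],
    [0,0,1],
    [0,0,1],
    [0,0,0],
    [0,0,0],
  ],
  twist=[0,0,0,0,0,0],
)

```text
time: 26.78
position: [0.7483, -0.0725, 0.1163]
tool_rot: [0.781, 0.624, 0.0, 0.0]
ft_force: [0.3, 0.1, -3.3]
grip_width: 0.0281
```

```bash
python3 -c "
from h import *
st();tilt(snap('side','side24'))"
```

```text
t 26.78 sh TCP [331.4  25.9  92.3] tip z 75.3 tool y vs shelf y deg -90.05 F shelf [ 0.27  0.2  -3.3 ] w 28.1
blue 1532 inl 1012 n [ 1.     0.008 -0.03 ] tilt -91.7 min [316. -48.   9.] max [323.  98. 113.]
```

Request:
step_arm(
  slide=[
    [0,0,0.7],
    [0,0,0.7],
    [0,0,0.6],
    [0,0,0],
    [0,0,0],
  ],
  twist=[0,0,0,0,0],
)

```text
time: 27.25
position: [0.7485, -0.0726, 0.1162]
tool_rot: [0.781, 0.624, 0.0, 0.0]
ft_force: [-3.1, -0.8, 5.7]
grip_width: 0.0278
```

```bash
python3 -c "
from h import *
st();tilt(snap('side','side25'))"
```

```text
t 27.25 sh TCP [331.6  25.9  92.2] tip z 75.2 tool y vs shelf y deg -90.05 F shelf [-2.81 -1.43  5.74] w 27.8
blue 1537 inl 1037 n [ 1.     0.005 -0.021] tilt -91.2 min [317. -48.   9.] max [322.  98. 111.]
```

Request:
step_arm(
  slide=[
    [0,0,-0.7],
    [0,0,-0.7],
    [0,0,0],
    [0,0,0],
    [0,0,0],
  ],
  twist=[0,0,0,0,0],
  jaw=34,
)

```text
time: 27.72
position: [0.7486, -0.0724, 0.1154]
tool_rot: [0.781, 0.624, 0.0, 0.0]
ft_force: [-0.2, 0.1, -0.0]
grip_width: 0.0332
```

Request:
step_arm(
  slide=[
    [0,0,0],
    [0,0,0],
    [0,0,0],
    [0,0,0],
    [4,0,0],
    [8,0,0],
    [8,0,0],
    [8,0,0],
    [8,0,0],
    [4,0,0],
    [0,0,0],
    [0,0,0],
  ],
  twist=[0,0,0,0,0,0,0,0,0,0,0,0],
  jaw=48,
)

```text
time: 28.72
position: [0.7571, -0.0328, 0.1155]
tool_rot: [0.781, 0.625, -0.0, 0.0]
ft_force: [0.3, -0.2, 0.4]
grip_width: 0.0478
```

```bash
python3 -c "
from h import *
st();c=snap('side','side26');tilt(c)
i=c['color'][100:280,320:520];cv2.imwrite('pics/s26c.png',cv2.resize(i,None,fx=3.3,fy=3.3,interpolation=2))"
```

```text
t 28.72 sh TCP [331.3  66.6  91.5] tip z 74.5 tool y vs shelf y deg -89.99 F shelf [ 0.32 -0.17  0.37] w 47.8
blue 1579 inl 1044 n [ 1.    -0.    -0.008] tilt -90.5 min [315. -48.   9.] max [320.  98. 112.]
```

View pics/s26c.png

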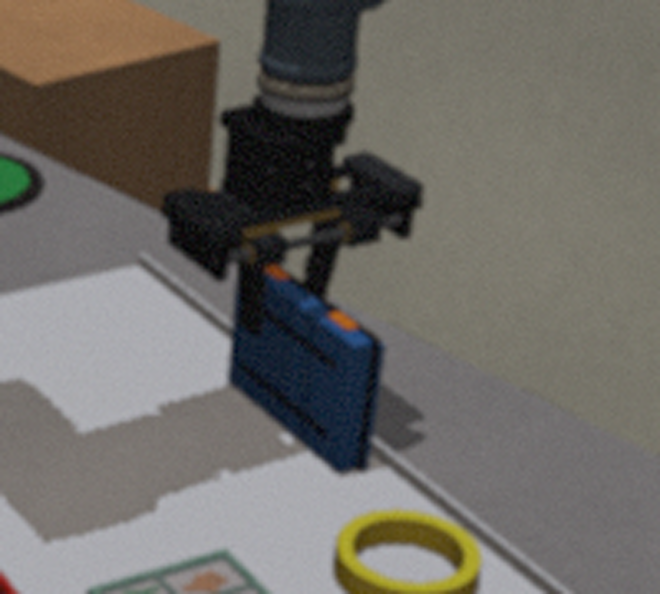

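Request:
step_arm(
  slide=[
    [0,-3,0],
    [0,-3,0],
    [0,-3,0],
    [0,-3,0],
    [0,-2,0],
    [0,-2,0],
    [0,-2,0],
    [0,-2,0],
    [0,-2,0],
    [0,-2,0],
    [0,0,0],
    [0,0,0],
  ],
  twist=[0,0,0,0,0,0,0,0,0,0,0,0],
)

```text
time: 29.77
position: [0.7333, -0.028, 0.1153]
tool_rot: [0.781, 0.624, -0.0, -0.0]
ft_force: [1.2, -0.0, -0.3]
grip_width: 0.0483
```

```bash
python3 -c "
from h import *
st();c=snap('side','side27');tilt(c)"
```

```text
t 29.77 sh TCP [307.   66.1  91.3] tip z 74.3 tool y vs shelf y deg -90.05 F shelf [ 1.15  0.25 -0.34] w 48.3
blue 1423 inl 940 n [0.988 0.003 0.155] tilt -81.1 min [299. -48.   9.] max [317.  90. 111.]
```

Request:
step_arm(
  slide=[
    [0,-1.5,0],
    [0,-1.5,0],
    [0,-1.5,0],
    [0,-1,0],
    [0,-1,0],
    [0,-1,0],
    [0,-1,0],
    [0,0,0],
    [0,0,0],
    [0,0,0],
  ],
  twist=[0,0,0,0,0,0,0,0,0,0],
)

```text
time: 30.65
position: [0.7254, -0.0262, 0.1156]
tool_rot: [0.781, 0.624, 0.0, 0.0]
ft_force: [-0.5, 0.1, 0.7]
grip_width: 0.0479
```

```bash
python3 -c "
from h import *
st();c=snap('side','side28');tilt(c)"
```

```text
t 30.65 sh TCP [298.9  66.   91.6] tip z 74.6 tool y vs shelf y deg -90.05 F shelf [-0.51 -0.03  0.74] w 47.9
blue 1126 inl 669 n [0.936 0.006 0.351] tilt -69.4 min [277. -49.  13.] max [313.  87. 107.]
```

Request:
step_arm(
  slide=[
    [0,0,0],
    [0,0,0],
    [0,0,0],
    [0,0,0],
    [0,0,0],
  ],
  twist=[0,0,0,0,0],
  jaw=66,
)

```text
time: 31.12
position: [0.7253, -0.0262, 0.1155]
tool_rot: [0.781, 0.624, -0.0, -0.0]
ft_force: [-0.0, 0.5, 0.2]
grip_width: 0.0648
```

```bash
python3 -c "
from h import *
st();c=snap('side','side29');tilt(c)"
```

```text
t 31.12 sh TCP [298.9  66.   91.5] tip z 74.5 tool y vs shelf y deg -90.05 F shelf [-0.11  0.48  0.24] w 64.8
blue 1032 inl 555 n [0.9   0.009 0.435] tilt -64.2 min [268. -50.  14.] max [311.  84. 104.]
```

Request:
step_arm(
  slide=[
    [0,0,0],
    [0,0,0],
    [0,0,0],
    [0,0,0],
    [0,0,0],
  ],
  twist=[0,0,0,0,0],
  jaw=86,
)

```text
time: 31.58
position: [0.7253, -0.0262, 0.1155]
tool_rot: [0.781, 0.624, -0.0, -0.0]
ft_force: [0.1, 0.7, -0.9]
grip_width: 0.0846
```

```bash
python3 -c "
from h import *
st();c=snap('side','side30');tilt(c)
i=c['color'][100:280,320:520];cv2.imwrite('pics/s30c.png',cv2.resize(i,None,fx=3.3,fy=3.3,interpolation=2))"
```

```text
t 31.58 sh TCP [298.8  66.   91.5] tip z 74.5 tool y vs shelf y deg -90.05 F shelf [-0.09  0.71 -0.86] w 84.6
blue 906 inl 434 n [0.861 0.009 0.509] tilt -59.4 min [259. -51.  18.] max [307.  82.  99.]
```

View pics/s30c.png

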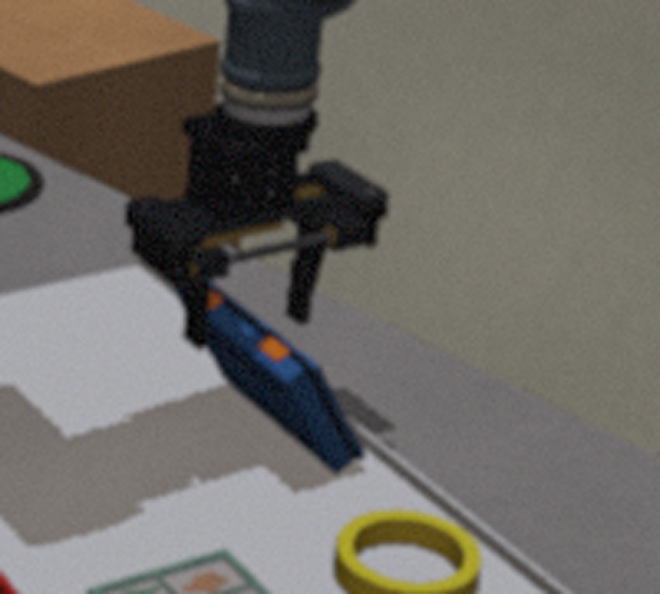

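Request:
step_arm(
  slide=[
    [0,-1.5,1],
    [0,-1.5,1],
    [0,-1.5,1],
    [0,-1.5,1],
    [0,-1.5,1],
    [0,-1.5,1],
    [0,-1.5,1],
    [0,-1.5,1.2],
    [0,-1.5,1.2],
    [0,-1.5,1.2],
    [0,-1,1],
    [0,0,0],
  ],
  twist=[0,0,0,0,0,0,0,0,0,0,0,0],
)

```text
time: 32.63
position: [0.7092, -0.0226, 0.1036]
tool_rot: [0.781, 0.624, -0.0, -0.0]
ft_force: [-0.5, 0.4, -0.4]
grip_width: 0.0862
```

```bash
python3 -c "
from h import *
st();c=snap('side','side31');tilt(c)"
```

```text
t 32.63 sh TCP [282.3  66.1  79.6] tip z 62.6 tool y vs shelf y deg -90.05 F shelf [-0.54  0.33 -0.41] w 86.2
blue 626 inl 235 n [0.025 0.999 0.025] tilt -45.4 min [245. -52.  15.] max [321. -47.  94.]
```

Request:
step_arm(
  slide=[
    [6.1,-0.9,0],
    [6.1,-0.9,0],
    [6.1,-0.9,0],
    [6.1,-0.8,0],
    [0,0,0],
  ],
  twist=[-7,-7,-7,-7,0],
)

```text
time: 33.1
position: [0.7068, 0.0026, 0.104]
tool_rot: [0.606, 0.796, -0.0, -0.0]
ft_force: [-0.9, 0.1, 0.1]
grip_width: 0.0861
```

```bash
cat >> h.py <<'E'
def A():
    o=robot.get_obs(); M=R.from_quat(o['tool_rot']).as_matrix(); y=M[:2,1]; p=sh(o['position']); h=o['grip_width']*500+7.5
    v=np.array([y@SX,y@SY])*h; print('A',np.round(p[:2]-v,1),'B',np.round(p[:2]+v,1))
E
python3 -c "
from h import *
st();A();c=snap('side','side32');tilt(c)
i=c['color'][100:280,320:520];cv2.imwrite('pics/s32c.png',cv2.resize(i,None,fx=3.3,fy=3.3,interpolation=2))"
```

```text
t 33.1 sh TCP [274.5  90.1  80. ] tip z 63.0 tool y vs shelf y deg -61.88 F shelf [-0.94 -0.11  0.11] w 86.1
A [229.9  66.3] B [319.1 113.9]
blue 593 inl 215 n [0.054 0.999 0.008] tilt -81.0 min [246. -50.  17.] max [322. -43.  96.]
```

View pics/s32c.png

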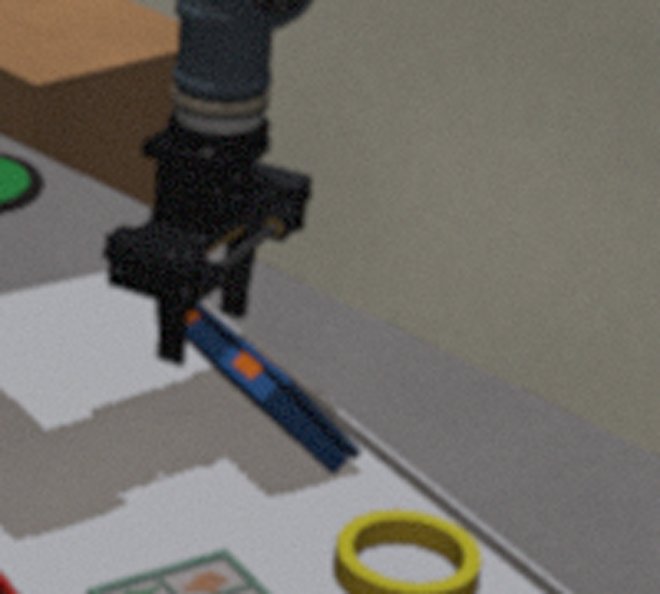

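Request:
step_arm(
  slide=[
    [6.1,-0.4,0],
    [6.1,-0.4,0],
    [6.1,-0.4,0],
    [6.1,-0.4,0],
    [6.1,-0.4,0],
    [6.1,-0.4,0],
    [6.1,-0.4,0],
    [6.1,-0.4,0],
    [5.2,-0.3,0],
    [0,0,0],
  ],
  twist=[-7,-7,-7,-7,-7,-7,-7,-7,-6,0],
)

```text
time: 33.98
position: [0.6689, 0.0371, 0.1039]
tool_rot: [0.111, 0.994, 0.0, -0.001]
ft_force: [-0.2, 0.1, -0.9]
grip_width: 0.0861
```

```bash
python3 -c "
from h import *
st();A();c=snap('side','side33');tilt(c)
i=c['color'][100:280,320:520];cv2.imwrite('pics/s33c.png',cv2.resize(i,None,fx=3.3,fy=3.3,interpolation=2))"
```

```text
t 33.98 sh TCP [229.9 115.4  79.9] tip z 62.9 tool y vs shelf y deg -0.13 F shelf [-0.19  0.09 -0.9 ] w 86.1
A [229.8  64.9] B [230.  165.9]
blue 567 inl 209 n [0.184 0.978 0.097] tilt -62.1 min [241. -48.  13.] max [317. -38.  93.]
```

View pics/s33c.png

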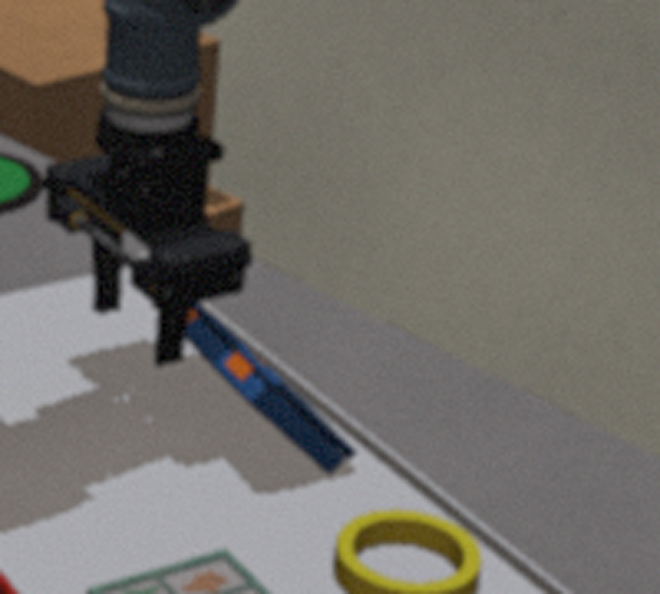

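Request:
step_arm(
  slide=[
    [0,-4,0],
    [0,-8,0],
    [0,-10,0],
    [0,-10,0],
    [0,-10,0],
    [0,-10,0],
    [0,-10,0],
    [0,-10,0],
    [0,-8,0],
    [0,-6,0],
    [0,-3,0],
    [0,0,0],
  ],
  twist=[0,0,0,0,0,0,0,0,0,0,0,0],
)

```text
time: 35.03
position: [0.65, -0.0507, 0.104]
tool_rot: [0.111, 0.994, -0.0, -0.0]
ft_force: [-0.8, -0.5, -0.2]
grip_width: 0.0859
```

```bash
python3 -c "
from h import *
st();A();c=snap('side','side34');tilt(c)
i=c['color'][100:280,320:520];cv2.imwrite('pics/s34c.png',cv2.resize(i,None,fx=3.3,fy=3.3,interpolation=2))
snap('top','top34')"
```

```text
t 35.03 sh TCP [230.7  25.7  80. ] tip z 63.0 tool y vs shelf y deg -0.09 F shelf [-0.65 -0.69 -0.19] w 85.9
A [230.6 -24.8] B [230.8  76.2]
blue 455 inl 212 n [ 0.028 -0.999  0.019] tilt -56.3 min [250. -52.  14.] max [325. -47.  94.]
```

View pics/s34c.png

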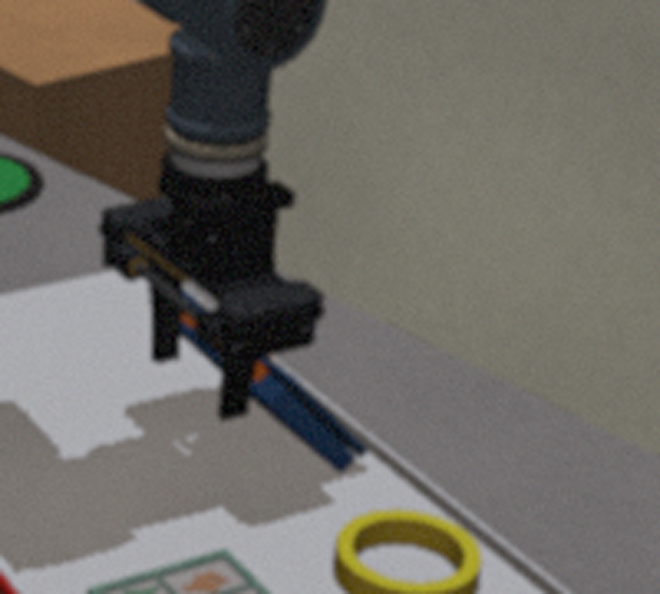

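View pics/top34.png

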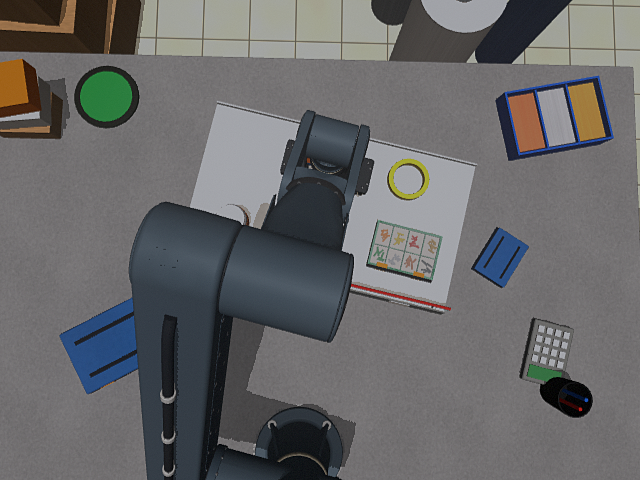

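Request:
step_arm(
  slide=[
    [0,0,1.5],
    [0,0,1.5],
    [0,0,1.5],
    [0,0,1.5],
    [0,0,1.5],
    [0,0,1.5],
    [0,0,1.5],
    [0,0,1.5],
    [0,0,0],
  ],
  twist=[0,0,0,0,0,0,0,0,0],
)

```text
time: 35.88
position: [0.6502, -0.0497, 0.0914]
tool_rot: [0.111, 0.994, 0.0, -0.0]
ft_force: [-1.5, 0.9, 0.2]
grip_width: 0.086
```

```bash
cat >> h.py <<'E'
def endface(c):
    w=shw(cloud(c)); hsv=cv2.cvtColor(c['color'],cv2.COLOR_BGR2HSV)
    m=(hsv[...,0]>95)&(hsv[...,0]<130)&(hsv[...,1]>90)&(w[...,0]>150)&(w[...,0]<380)&(w[...,1]>-110)&(w[...,1]<-30)&(w[...,2]>1)&(w[...,2]<130)
    P=w[m]; P=P[P[:,1]<np.percentile(P[:,1],3)+9]; r=cv2.minAreaRect(P[:,[0,2]].astype(np.float32)); print('end',len(P),np.round(cv2.boxPoints(r)).tolist(),np.round(r[1],1),'ang',round(r[2],1))
E
python3 -c "
from h import *
endface(dict(np.load('pics/side34.npz')))
st();c=snap('side','side35');endface(c)"
```

```text
end 287 [[242.0, 85.0], [319.0, 6.0], [337.0, 23.0], [260.0, 102.0]] [ 24.7 110.5] ang 44.4
t 35.88 sh TCP [230.7  26.7  67.4] tip z 50.4 tool y vs shelf y deg -0.05 F shelf [-1.65  0.56  0.18] w 86.0
end 291 [[196.0, 124.0], [323.0, 1.0], [344.0, 22.0], [217.0, 146.0]] [ 30.1 177.2] ang 45.9
```

```bash
sed -i 's/P=P\[P\[:,1\]<np.percentile(P\[:,1\],3)+9\]/P=P[P[:,0]>232]; P=P[P[:,1]<np.percentile(P[:,1],3)+9]/' h.py
python3 -c "
from h import *
c=dict(np.load('pics/side35.npz'));endface(c)
i=c['color'][100:280,320:520];cv2.imwrite('pics/s35c.png',cv2.resize(i,None,fx=3.3,fy=3.3,interpolation=2))"
```

```text
end 290 [[218.0, 102.0], [323.0, 1.0], [344.0, 22.0], [239.0, 124.0]] [ 30.1 146.3] ang 45.9
```

View pics/s35c.png

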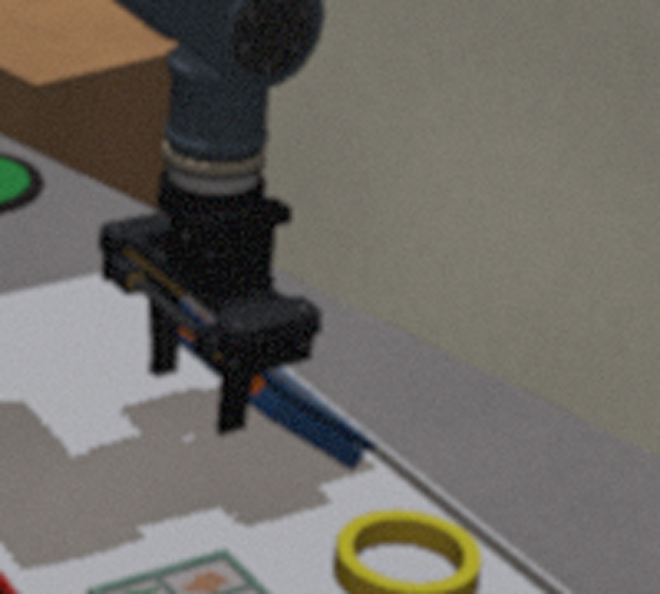

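Request:
step_arm(
  slide=[
    [-1,0,0.6],
    [-1,0,0.6],
    [-1,0,0.6],
    [-1,0,0.6],
    [-1,0,0.6],
    [-1,0,0.6],
    [0,0,0],
  ],
  twist=[0,0,0,0,0,0,0],
)

```text
time: 36.52
position: [0.6564, -0.0512, 0.0882]
tool_rot: [0.111, 0.994, -0.0, 0.0]
ft_force: [-1.7, 0.6, 0.6]
grip_width: 0.086
```

```bash
python3 -c "
from h import *
st();c=snap('side','side36');endface(c)
i=c['color'][100:280,320:520];cv2.imwrite('pics/s36c.png',cv2.resize(i,None,fx=3.3,fy=3.3,interpolation=2))"
```

```text
t 36.52 sh TCP [237.1  26.5  64.2] tip z 47.2 tool y vs shelf y deg -0.05 F shelf [-1.82  0.19  0.58] w 86.0
end 304 [[221.0, 112.0], [318.0, -6.0], [352.0, 22.0], [255.0, 140.0]] [ 43.8 153.3] ang 39.5
```

View pics/s36c.png

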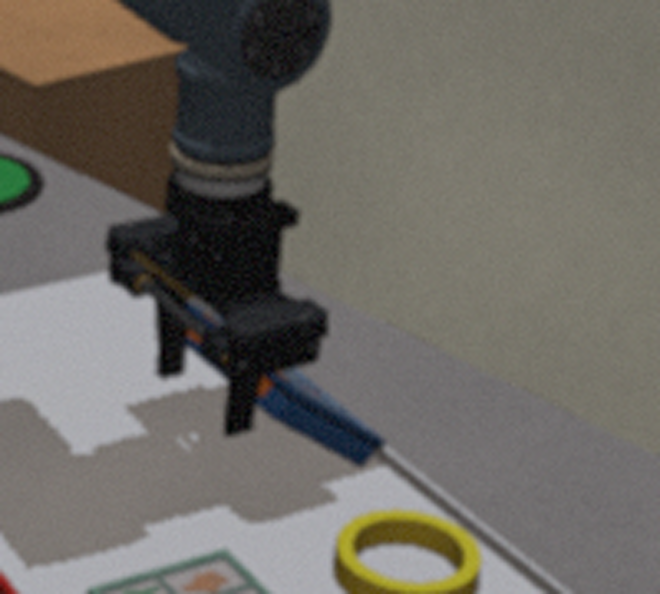

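Request:
step_arm(
  slide=[
    [-1,0,0.5],
    [-1,0,0.5],
    [-1,0,0.5],
    [-1,0,0.5],
    [-1,0,0.5],
    [-1,0,0.5],
    [0,0,0],
  ],
  twist=[0,0,0,0,0,0,0],
)

```text
time: 37.15
position: [0.6623, -0.0525, 0.0852]
tool_rot: [0.111, 0.994, -0.0, 0.0]
ft_force: [-2.1, 0.4, -0.1]
grip_width: 0.086
```

```bash
python3 -c "
from h import *
st();c=snap('side','side37')
w=shw(cloud(c))
i=c['color'][180:260,370:450];cv2.imwrite('pics/s37c.png',cv2.resize(i,None,fx=7,fy=7,interpolation=2))"
```

```text
t 37.15 sh TCP [243.1  26.5  61.2] tip z 44.2 tool y vs shelf y deg -0.05 F shelf [-2.08 -0.09 -0.05] w 86.0
```

View pics/s37c.png

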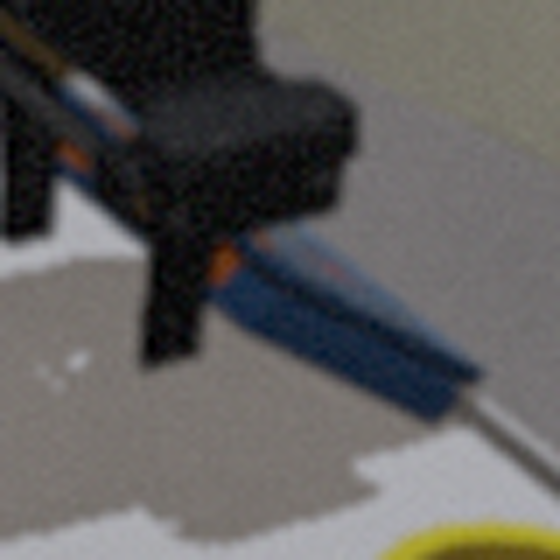

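```bash
cat >> h.py <<'E'
def rayy(c,u,v,y):
    K=c['camera_matrix']; d=R.from_quat(c['orientation']).apply([(u-K[0,2])/K[0,0],(v-K[1,2])/K[1,1],1]); o=np.asarray(c['origin'])
    n=np.array([SY[0],SY[1],0]); t=(y/1000-((o[:2]-O)@SY))/(d@n); return sh(o+t*d)
E
python3 -c "
from h import *
c=dict(np.load('pics/side37.npz'))
for a,b in [(437,420),(478,378),(215,300),(270,235)]: print(rayy(c,370+a/7,180+b/7,-51))"
```

```text
[346.4 -51.    6.3]
[362.5 -51.   19.7]
[243.6 -51.   82.9]
[263.5 -51.  103.2]
```

Request:
step_arm(
  slide=[
    [-0.7,0,0.7],
    [-0.7,0,0.7],
    [-0.7,0,0.7],
    [-0.7,0,0.7],
    [-0.7,0,0.7],
    [-0.7,0,0.7],
    [0,0,0],
  ],
  twist=[0,0,0,0,0,0,0],
)

```text
time: 37.78
position: [0.6625, -0.0525, 0.0803]
tool_rot: [0.111, 0.994, 0.0, -0.004]
ft_force: [-8.7, 1.3, 2.1]
grip_width: 0.086
```

```bash
python3 -c "
from h import *
st();c=snap('side','side38')
i=c['color'][180:260,370:450];cv2.imwrite('pics/s38c.png',cv2.resize(i,None,fx=7,fy=7,interpolation=2))"
```

```text
t 37.78 sh TCP [243.3  26.6  56.3] tip z 39.3 tool y vs shelf y deg -0.03 F shelf [-8.75 -0.59  2.08] w 86.0
```

View pics/s38c.png

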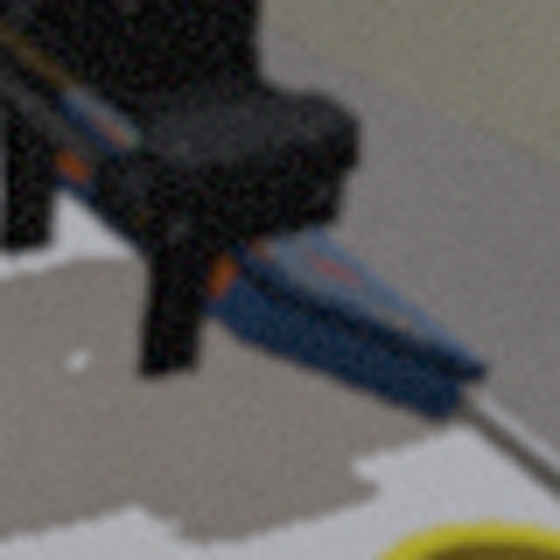

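Request:
step_arm(
  slide=[
    [1,0,-1],
    [1,0,-2],
    [1,0,-2],
    [0.5,0,-2],
    [0,0,-2],
    [0,0,-2],
    [0,0,-2],
    [0,0,-2],
    [0,0,0],
  ],
  twist=[0,0,0,0,0,0,0,0,0],
)

```text
time: 38.58
position: [0.6631, -0.0527, 0.0968]
tool_rot: [0.111, 0.994, -0.0, 0.001]
ft_force: [-1.7, 0.9, -0.4]
grip_width: 0.0856
```

```bash
python3 -c "
from h import *
st();c=snap('side','side39')
i=c['color'][180:260,370:450];cv2.imwrite('pics/s39c.png',cv2.resize(i,None,fx=7,fy=7,interpolation=2))"
```

```text
t 38.58 sh TCP [243.9  26.6  72.8] tip z 55.8 tool y vs shelf y deg -0.05 F shelf [-1.84  0.48 -0.36] w 85.6
```

View pics/s39c.png

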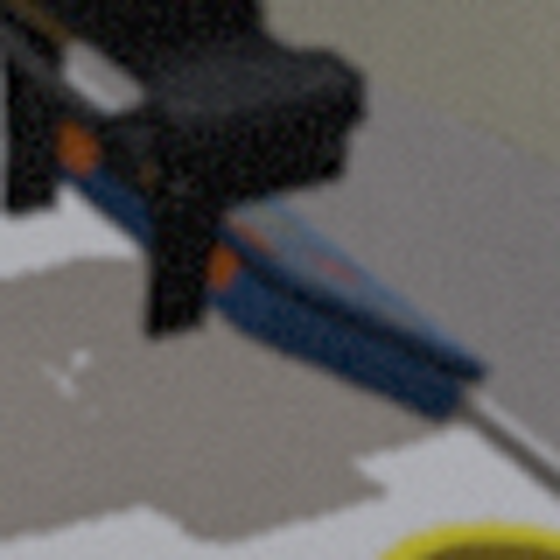

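Request:
step_arm(
  slide=[
    [0,0,-2],
    [0,0,-2],
    [0,0,-2],
    [0,0,-1],
    [0,0,0],
  ],
  twist=[0,0,0,0,0],
)

```text
time: 39.05
position: [0.6629, -0.0526, 0.1036]
tool_rot: [0.111, 0.994, -0.0, 0.0]
ft_force: [-0.8, -0.0, 0.3]
grip_width: 0.0857
```

```bash
python3 -c "
from h import *
st();c=snap('side','side40')
i=c['color'][180:260,370:450];cv2.imwrite('pics/s40c.png',cv2.resize(i,None,fx=7,fy=7,interpolation=2))"
```

```text
t 39.05 sh TCP [243.7  26.6  79.6] tip z 62.6 tool y vs shelf y deg -0.05 F shelf [-0.79 -0.18  0.35] w 85.7
```

View pics/s40c.png

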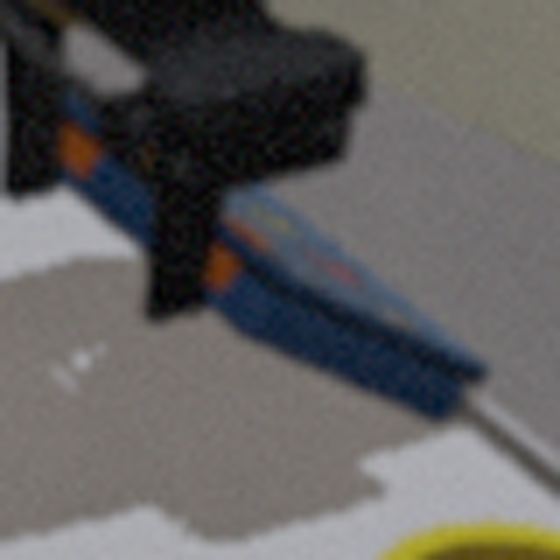

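Request:
step_arm(
  slide=[
    [-0.5,0,0.5],
    [-0.5,0,1],
    [0,0,1.5],
    [0.6,0,1.5],
    [0.9,0,2],
    [1,0,2.1],
    [1,0,2.2],
    [1,0,2.2],
    [0,0,0],
  ],
  twist=[0,0,0,0,0,0,0,0,0],
)

```text
time: 39.85
position: [0.6577, -0.0514, 0.0891]
tool_rot: [0.111, 0.994, 0.0, -0.002]
ft_force: [-4.6, 1.6, 0.3]
grip_width: 0.0862
```

```bash
python3 -c "
from h import *
st();c=snap('side','side41')
i=c['color'][180:260,370:450];cv2.imwrite('pics/s41c.png',cv2.resize(i,None,fx=7,fy=7,interpolation=2))"
```

```text
t 39.85 sh TCP [238.4  26.6  65.1] tip z 48.1 tool y vs shelf y deg -0.04 F shelf [-4.85  0.5   0.34] w 86.2
```

View pics/s41c.png

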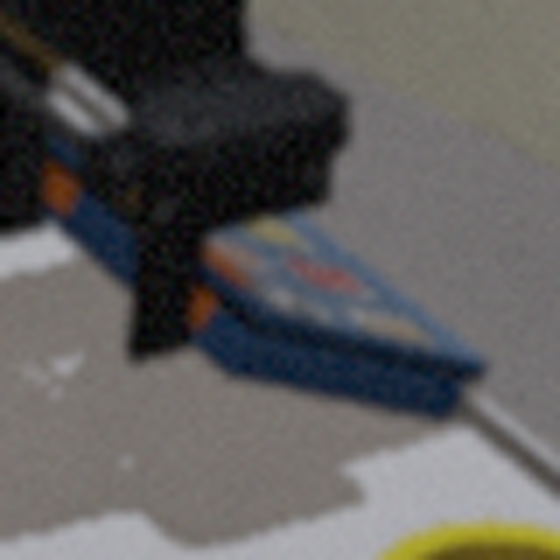

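Request:
step_arm(
  slide=[
    [0.8,0,2.2],
    [0.8,0,2.2],
    [0.8,0,2.2],
    [0.8,0,2.2],
    [0.7,0,2.3],
    [0.6,0,2.3],
    [0.6,0,2.3],
    [0.6,0,2.3],
    [0,0,0],
  ],
  twist=[0,0,0,0,0,0,0,0,0],
)

```text
time: 40.65
position: [0.6532, -0.0504, 0.0714]
tool_rot: [0.111, 0.994, 0.0, -0.001]
ft_force: [-4.9, 1.6, -0.4]
grip_width: 0.0858
```

```bash
python3 -c "
from h import *
st();c=snap('side','side42')
i=c['color'][180:260,370:450];cv2.imwrite('pics/s42c.png',cv2.resize(i,None,fx=7,fy=7,interpolation=2))"
```

```text
t 40.65 sh TCP [233.7  26.6  47.4] tip z 30.4 tool y vs shelf y deg -0.05 F shelf [-5.1   0.52 -0.44] w 85.8
```

View pics/s42c.png

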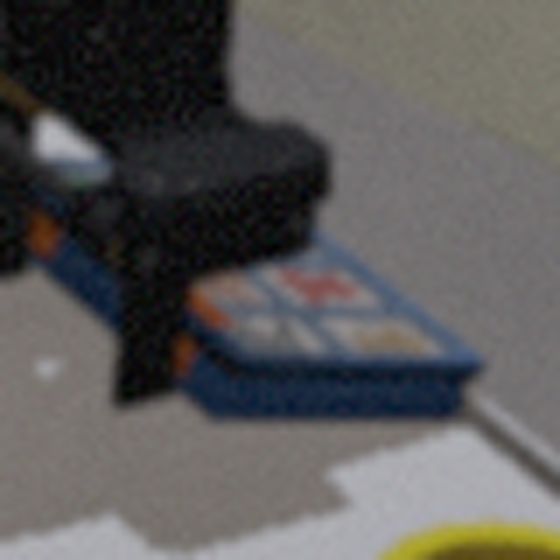

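Request:
step_arm(
  slide=[
    [0.5,0,2.3],
    [0.5,0,2.4],
    [0.4,0,2.4],
    [0.4,0,2.4],
    [0.3,0,2.4],
    [0.3,0,2.4],
    [0.3,0,2.4],
    [0.2,0,2.4],
    [0,0,0],
  ],
  twist=[0,0,0,0,0,0,0,0,0],
)

```text
time: 41.45
position: [0.6512, -0.05, 0.0526]
tool_rot: [0.111, 0.994, -0.0, 0.0]
ft_force: [-3.7, 1.6, -2.2]
grip_width: 0.086
```

```bash
python3 -c "
from h import *
st();c=snap('side','side43')
i=c['color'][180:260,370:450];cv2.imwrite('pics/s43c.png',cv2.resize(i,None,fx=7,fy=7,interpolation=2))"
```

```text
t 41.45 sh TCP [231.7  26.6  28.6] tip z 11.6 tool y vs shelf y deg -0.05 F shelf [-3.96  0.79 -2.2 ] w 86.0
```

View pics/s43c.png

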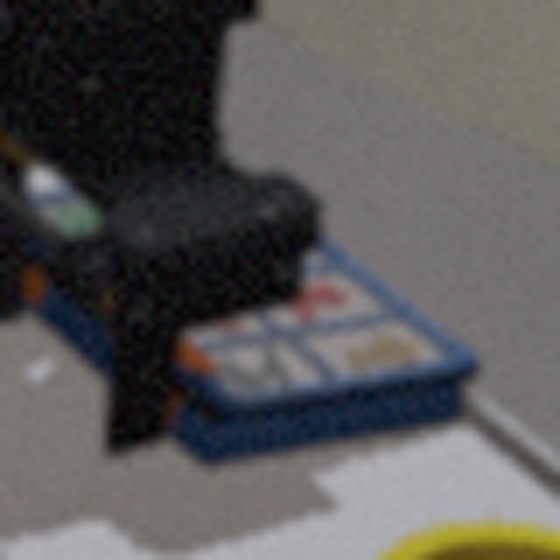

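Request:
step_arm(
  slide=[
    [-0.3,0,2],
    [-0.3,0,2],
    [-0.2,0,2],
    [-0.2,0,2],
    [0,0,1],
    [0,0,0],
  ],
  twist=[0,0,0,0,0,0],
)

```text
time: 42.0
position: [0.6514, -0.05, 0.0435]
tool_rot: [0.111, 0.994, 0.0, -0.001]
ft_force: [-4.3, 1.8, -2.2]
grip_width: 0.0861
```

```bash
python3 -c "
from h import *
st();c=snap('side','side44')
i=c['color'][180:260,370:450];cv2.imwrite('pics/s44c.png',cv2.resize(i,None,fx=7,fy=7,interpolation=2))"
```

```text
t 42.0 sh TCP [232.   26.6  19.5] tip z 2.5 tool y vs shelf y deg -0.04 F shelf [-4.63  0.81 -2.17] w 86.1
```

View pics/s44c.png

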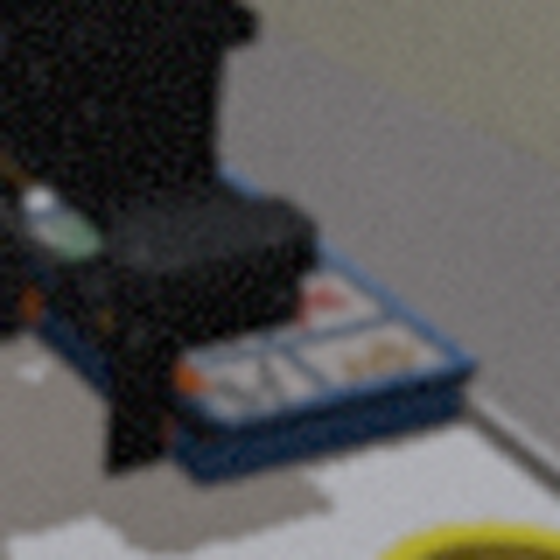

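Request:
step_arm(
  slide=[
    [2,0,0],
    [4,0,0],
    [8,0,0],
    [8,0,-5],
    [0,0,-25],
    [0,0,-30],
    [0,0,-20],
    [0,0,0],
    [0,0,0],
  ],
  twist=[0,0,0,0,0,0,0,0,0],
)

```text
time: 42.8
position: [0.6315, -0.0456, 0.1264]
tool_rot: [0.111, 0.994, -0.0, 0.003]
ft_force: [-0.3, 0.3, -0.7]
grip_width: 0.0862
```

```bash
python3 -c "
from h import *
st();c=snap('side','side45')
i=c['color'][140:290,330:500];cv2.imwrite('pics/s45c.png',cv2.resize(i,None,fx=4,fy=4,interpolation=2))"
```

```text
t 42.8 sh TCP [211.6  26.6 102.4] tip z 85.4 tool y vs shelf y deg -0.06 F shelf [-0.34  0.23 -0.7 ] w 86.2
```

View pics/s45c.png

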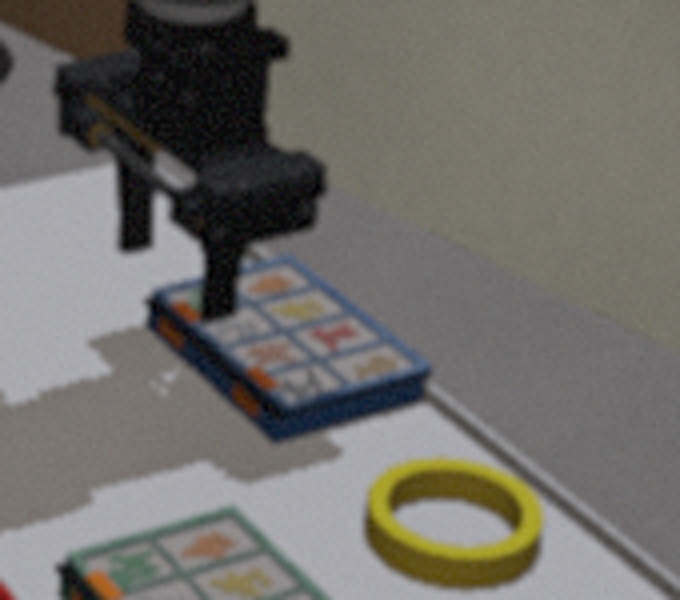

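Request:
step_arm(
  slide=[
    [-10,0,0],
    [-20,0,0],
    [-20,0,0],
    [-20,0,0],
    [-10,0,5],
    [0,0,15],
    [0,0,15],
    [0,0,10],
    [0,0,6],
    [0,0,3],
    [0,0,0],
    [0,0,0],
  ],
  twist=[0,0,0,0,0,0,0,0,0,0,0,0],
)

```text
time: 43.85
position: [0.7082, -0.0628, 0.0699]
tool_rot: [0.111, 0.994, -0.0, -0.0]
ft_force: [-0.1, 0.3, -0.3]
grip_width: 0.0862
```

```bash
python3 -c "
from h import *
st()"
```

```text
t 43.85 sh TCP [290.2  26.5  45.9] tip z 28.9 tool y vs shelf y deg -0.05 F shelf [-0.13  0.32 -0.31] w 86.2
```

Request:
step_arm(
  slide=[
    [0,0,1.5],
    [0,0,1.5],
    [0,0,1],
    [0,0,1],
    [0,0,0],
    [0,0,0],
  ],
  twist=[0,0,0,0,0,0],
)

```text
time: 44.35
position: [0.7086, -0.0629, 0.0694]
tool_rot: [0.111, 0.994, -0.0, 0.001]
ft_force: [-6.7, 1.3, 17.4]
grip_width: 0.0861
```

```bash
python3 -c "
from h import *
st()"
```

```text
t 44.35 sh TCP [290.6  26.6  45.4] tip z 28.4 tool y vs shelf y deg -0.04 F shelf [-6.79 -0.18 17.39] w 86.1
```

Request:
step_arm(
  slide=[
    [1,0,0],
    [2,0,0],
    [3,0,0],
    [3,0,0],
    [4,0,0],
    [4,0,0],
    [4,0,0],
    [4,0,0],
    [4,0,0],
    [4,0,0],
    [3,0,0],
    [3,0,0],
    [2,0,0],
    [1,0,0],
    [0,0,0],
  ],
  twist=[0,0,0,0,0,0,0,0,0,0,0,0,0,0,0],
)

```text
time: 45.6
position: [0.6743, -0.0554, 0.0694]
tool_rot: [0.111, 0.994, -0.001, 0.009]
ft_force: [4.5, -1.5, 9.1]
grip_width: 0.0861
```

```bash
python3 -c "
from h import *
st();c=snap('side','side46')
i=c['color'][140:290,330:500];cv2.imwrite('pics/s46c.png',cv2.resize(i,None,fx=4,fy=4,interpolation=2))"
```

```text
t 45.6 sh TCP [255.5  26.4  45.4] tip z 28.4 tool y vs shelf y deg -0.08 F shelf [ 4.7  -0.49  9.07] w 86.1
```

View pics/s46c.png

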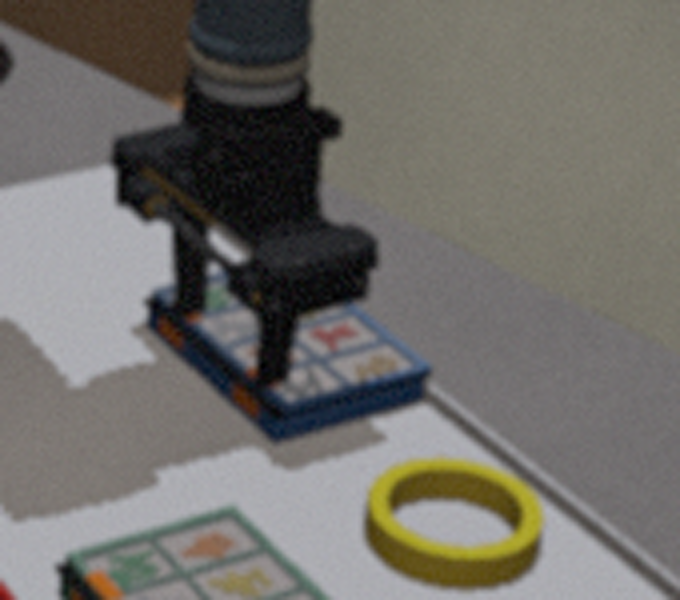

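Request:
step_arm(
  slide=[
    [0,0,-8],
    [0,0,-20],
    [-10,0,-12],
    [-20,0,0],
    [-25,0,0],
    [-25,0,0],
    [-20,0,0],
    [-15,0,0],
    [-8,0,0],
    [-2,0,0],
    [0,0,10],
    [0,0,15],
    [0,0,12],
    [0,0,6],
    [0,0,3],
    [0,0,0],
    [0,0,0],
  ],
  twist=[0,0,0,0,0,0,0,0,0,0,0,0,0,0,0,0,0],
)

```text
time: 47.07
position: [0.7893, -0.0811, 0.0589]
tool_rot: [0.111, 0.994, 0.0, -0.0]
ft_force: [-1.0, -0.5, 0.3]
grip_width: 0.086
```

```bash
python3 -c "
from h import *
st();c=snap('side','side47')
i=c['color'][140:290,330:500];cv2.imwrite('pics/s47c.png',cv2.resize(i,None,fx=4,fy=4,interpolation=2))"
```

```text
t 47.07 sh TCP [373.3  26.5  34.9] tip z 17.9 tool y vs shelf y deg -0.05 F shelf [-0.83 -0.72  0.33] w 86.0
```

View pics/s47c.png

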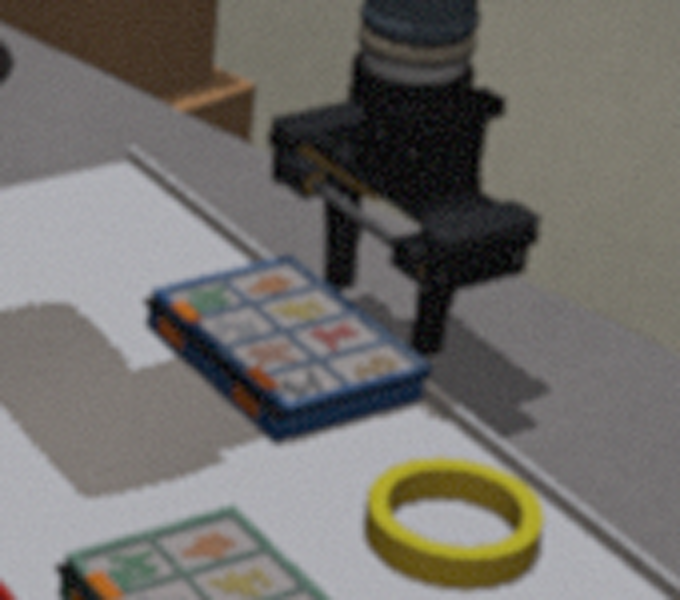

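Request:
step_arm(
  slide=[
    [2,0,2],
    [3,0,0],
    [3,0,0],
    [3,0,0],
    [3,0,0],
    [3,0,0],
    [4,0,0],
    [5,0,0],
    [6,0,0],
    [7,0,0],
    [8,0,0],
    [8,0,0],
    [8,0,0],
    [8,0,0],
    [8,0,0],
    [8,0,0],
    [6,0,0],
    [4,0,0],
    [2,0,0],
    [0,0,0],
  ],
  twist=[0,0,0,0,0,0,0,0,0,0,0,0,0,0,0,0,0,0,0,0],
)

```text
time: 48.78
position: [0.6916, -0.059, 0.0566]
tool_rot: [0.111, 0.994, 0.0, -0.001]
ft_force: [1.0, -0.0, 0.8]
grip_width: 0.0859
```

```bash
python3 -c "
from h import *
st();c=snap('side','side48')
i=c['color'][140:340,250:500];cv2.imwrite('pics/s48c.png',cv2.resize(i,None,fx=3,fy=3,interpolation=2))"
```

```text
t 48.78 sh TCP [273.1  26.6  32.6] tip z 15.6 tool y vs shelf y deg -0.04 F shelf [0.94 0.17 0.82] w 85.9
```

View pics/s48c.png

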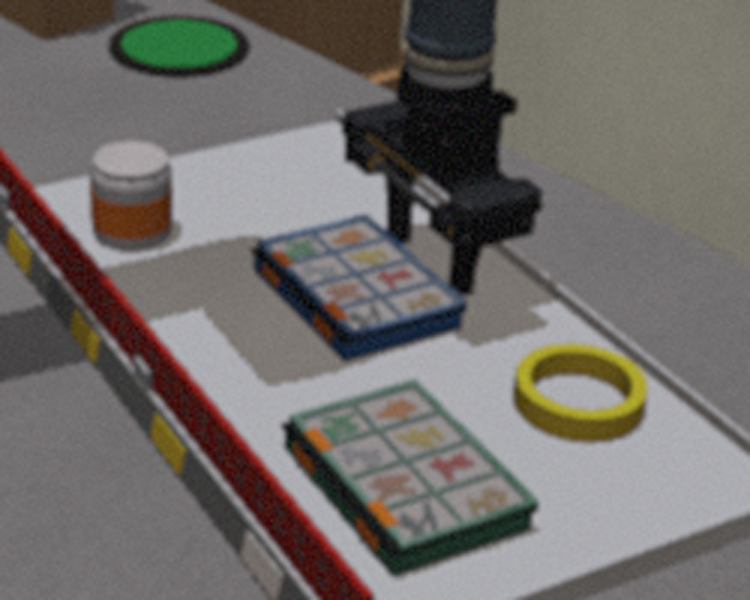

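Request:
step_arm(
  slide=[
    [3,0,0],
    [5,0,0],
    [7,0,0],
    [8,0,0],
    [9,0,0],
    [9,0,0],
    [9,0,0],
    [9,0,0],
    [9,0,0],
    [9,0,0],
    [9,0,0],
    [9,0,0],
    [8,0,0],
    [7,0,0],
    [6,0,0],
    [5,0,0],
    [4,0,0],
    [3,0,0],
    [2,0,0],
    [0,0,0],
  ],
  twist=[0,0,0,0,0,0,0,0,0,0,0,0,0,0,0,0,0,0,0,0],
)

```text
time: 50.5
position: [0.5656, -0.0307, 0.0571]
tool_rot: [0.111, 0.994, 0.0, -0.0]
ft_force: [1.0, -0.1, 0.7]
grip_width: 0.0859
```

Request:
step_arm(
  slide=[
    [2,0,0],
    [2,0,0],
    [1,0,0],
    [1,0,0],
    [0,0,0],
  ],
  twist=[0,0,0,0,0],
)

```text
time: 50.92
position: [0.5601, -0.0295, 0.0571]
tool_rot: [0.111, 0.994, -0.0, 0.0]
ft_force: [1.9, -0.8, 1.0]
grip_width: 0.0863
```

```bash
python3 -c "
from h import *
st();c=snap('side','side49')
i=c['color'][140:340,220:470];cv2.imwrite('pics/s49c.png',cv2.resize(i,None,fx=3,fy=3,interpolation=2))"
```

```text
t 50.92 sh TCP [138.4  26.6  33.1] tip z 16.1 tool y vs shelf y deg -0.05 F shelf [ 2.04 -0.31  1.  ] w 86.3
```

View pics/s49c.png

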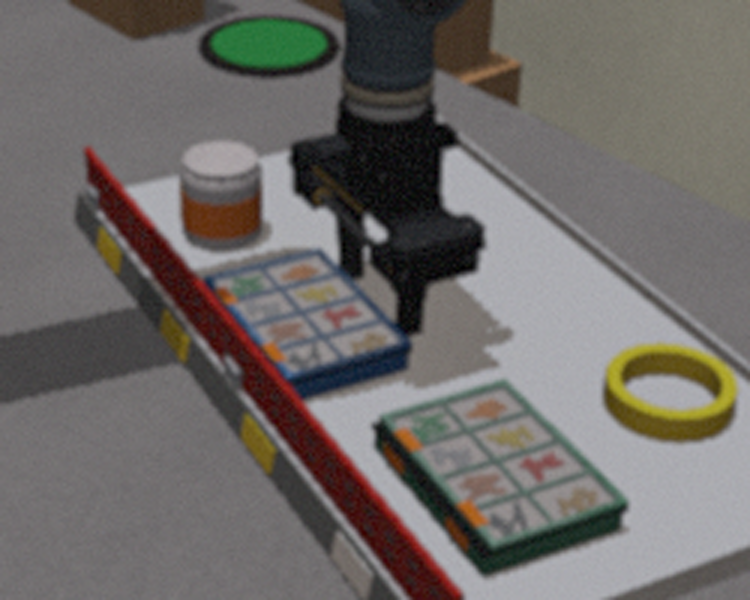

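Request:
step_arm(
  slide=[
    [1,0,0],
    [1,0,0],
    [1,0,0],
    [1,0,0],
    [1,0,0],
    [1,0,0],
    [1,0,0],
    [1,0,0],
    [0.5,0,0],
    [0.5,0,0],
    [0,0,0],
  ],
  twist=[0,0,0,0,0,0,0,0,0,0,0],
)

```text
time: 51.88
position: [0.5513, -0.0274, 0.0571]
tool_rot: [0.111, 0.994, -0.0, -0.0]
ft_force: [1.9, -1.1, 1.3]
grip_width: 0.0858
```

```bash
python3 -c "
from h import *
st()"
```

```text
t 51.88 sh TCP [129.3  26.7  33.1] tip z 16.1 tool y vs shelf y deg -0.05 F shelf [ 2.1  -0.68  1.26] w 85.8
```

Request:
step_arm(
  slide=[
    [0.5,0,0],
    [0.5,0,0],
    [0.5,0,0],
    [0.5,0,0],
    [0,0,0],
  ],
  twist=[0,0,0,0,0],
)

```text
time: 52.3
position: [0.5502, -0.0271, 0.0572]
tool_rot: [0.111, 0.994, -0.0, 0.001]
ft_force: [5.4, -0.1, -0.8]
grip_width: 0.0861
```

```bash
python3 -c "
from h import *
st()"
```

```text
t 52.3 sh TCP [128.2  26.7  33.2] tip z 16.2 tool y vs shelf y deg -0.04 F shelf [ 5.25  1.1  -0.79] w 86.1
```

Stalled at 128.2, the same reading as the earlier fence contact, with about 5 N. I'll back off, lift clear and check.

Request:
step_arm(
  slide=[
    [-2,0,0],
    [-6,0,0],
    [-12,0,0],
    [-10,0,-10],
    [0,0,-30],
    [-20,0,-35],
    [-35,0,-35],
    [-35,0,-30],
    [-35,0,-15],
    [-25,0,0],
    [-10,0,0],
    [0,0,0],
    [0,0,0],
    [0,0,0],
  ],
  twist=[0,0,0,0,0,0,0,0,0,0,0,0,0,0],
)

```text
time: 53.47
position: [0.7238, -0.0662, 0.2022]
tool_rot: [0.111, 0.994, 0.0, -0.003]
ft_force: [-1.3, -0.8, -0.3]
grip_width: 0.0858
```

```bash
python3 -c "
from h import *
st();c=snap('side','side50')
i=c['color'][140:340,220:470];cv2.imwrite('pics/s50c.png',cv2.resize(i,None,fx=3,fy=3,interpolation=2))
w=shw(cloud(c)); s=w.reshape(-1,3)
k=(s[:,2]>24)&(s[:,2]<34)&(s[:,0]>-5)&(s[:,0]<125)&(s[:,1]>-75)&(s[:,1]<130); P=s[k]
r=cv2.minAreaRect(P[:,:2].astype(np.float32)); print(r); q=P.mean(0); print(np.linalg.svd(P-q)[2][2],q)
k=P[:,0]>np.percentile(P[:,0],99)-0
# far edge yaw
e=[(y,np.percentile(P[abs(P[:,1]-y)<4][:,0],97)) for y in range(-40,95,10)]; e=np.array(e); print(np.round(e.T,1)); print('yaw deg',np.degrees(np.arctan(np.polyfit(e[:,0],e[:,1],1)[0])))
"
```

```text
t 53.47 sh TCP [306.1  26.7 178.2] tip z 161.2 tool y vs shelf y deg -0.05 F shelf [-1.04 -1.09 -0.28] w 85.8
((59.61064910888672, 27.282089233398438), (202.71270751953125, 123.34933471679688), 89.48564147949219)
[0.01263968 0.00161251 0.99991882] [63.40775362 23.97686162 26.73542927]
[[-40.  -30.  -20.  -10.    0.   10.   20.   30.   40.   50.   60.   70.
   80.   90. ]
 [116.1 114.8 113.4 115.7 115.1 114.5 115.3 118.7 117.7 117.9 116.6 113.3
  115.  117.7]]
yaw deg 0.6808655217543933
```

View pics/s50c.png

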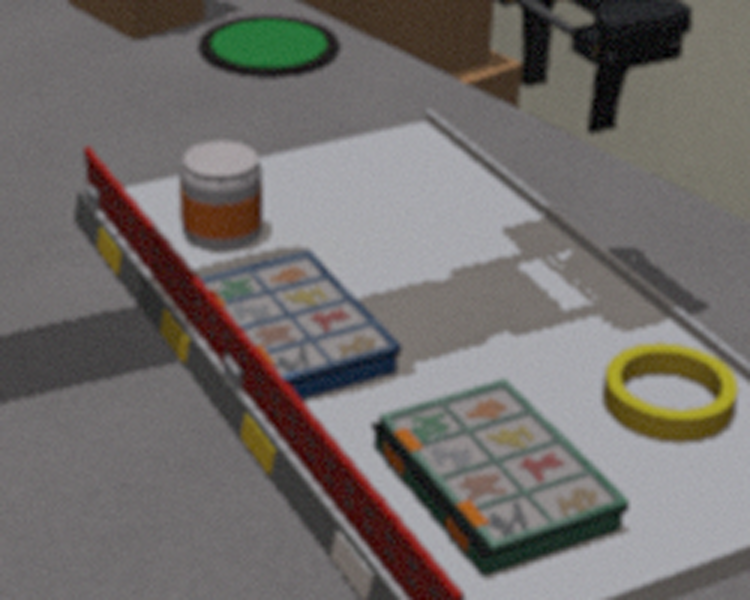

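The case lies lid up, square and flush with the fence. It is released, the other goods are where they were, and the robot is clear, so I'm handing in.

```bash
python3 -c "
from rig import robot
print(robot.hand_in())"
```

```text
the job is handed in; nothing more can be done
None
```

I handed the job in with the case lying clear lid up, orange latches against the fence and square to it. `hand_in()` gave no verdict. The last robot time I read was 53.5 s, against the 72 s limit.

**What I did**
1. I pushed the case to the fence and tipped it up by friction on its latch edge. It stood there at about 89°. The largest push I read was about 8 N.
2. I gripped it by its thickness (about 28 mm measured) and carried it back to the rear lip. With the lip stopping the hinge edge, I lowered it lid up on the fingers and let the last 5° or so drop.
3. I pushed it back to the fence from behind, stopping at about 5 N, and withdrew.

**What the last checks showed**
- **Position:** the last push stalled at the same finger position as the first fence contact, so I judged the case snug. I could not see the latch-edge gap directly behind the fence.
- **Squareness and tilt:** the depth fit gave a yaw of about 0.7° and a tilt of about 0.7°.
- **Other goods:** the neighbour, tin and tape looked unmoved in the side picture; I did not re-measure their positions.
- **Clearance:** the gripper was about 160 mm above the deck, touching nothing.

**What failed or disagreed**
- Dragging the case forward by pressing on its lid did not work; the fingers slid and the case stayed put. That is why I pushed from behind the hinge edge instead.
- My estimate of the fence's x position was about 3 mm off, so I relied on felt contact rather than that number.
- The overall rectangle fit in the last check (203 × 123 mm) was spoiled by stray points, so I ignored it and used the edge and plane fits.

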